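# Find the heavy side of a dryer's blower wheel and hold it down

## Task

The dryer's blower rumbles because its wheel is out of balance: slide the round casing by its handle along the rails, off the wheel and fully home against the stops. Then take hold of the wheel's rim, turn the wheel by hand to feel which side of it is heavy, and turn it until that heavy side is straight down. Finish while still gripping the wheel and holding it still like that, ready for a balance clip at its top; do not let go, and leave the other things on the bench alone.

Things in the scene. Friction and masses are not known exactly. Their poses are not given: they have to be found in the camera images.
- axle (a point): Centre of the blower wheel on its level shaft, 155 mm above the bench, fixed to the unit: x level across the shaft, y along the shaft away from the motor (the way the casing slides off), z up. Shaft drag is about 0.37 N m both ways: the wheel stays as left; the heavy side adds (going up) or takes off (coming down) up to 0.25 to 0.34 N m, most when level with the shaft, none at top and bottom.
- rim_top (a point): Highest point of the wheel's rim, midway across its width, 100 mm above axle, same axes. The wheel is a bare cast-metal squirrel cage, 200 mm diameter, 50 mm wide along y, its two faces flat from 60 to 100 mm off the shaft: pinch it across the width, from above, fingers about 80 mm from the shaft. Casing off, there are 55 mm free beside it towards the motor and 70 mm on the other side.
- blower: The whole blower unit, fixed to the bench; axes as axle's. Origin 155 mm below axle, on the bench. Grey base plate 340 mm (x) by 460 mm (y, from -240 to +220), 18 mm high. Motor 128 mm diameter at y -80 to -195 mm, with a black box on top up to 242 mm high. Two steel slide rails at x -85 and +85 mm.
- casing_handle (a point): Middle of the bar of the black bow handle on the casing, 324 mm above the bench, axes as axle's. Bar 12 mm thick, 100 mm long along x, 38 mm free between it and the casing. The casing is a round sheet-steel drum, 250 mm diameter, 80 mm deep, open to the motor; it hides the wheel at the start; a duct stub sticks out on its +x side.
- casing (a joint): How far the casing has slid along the rails along +y of axle, in m: starts at 0 to 0.02 (over the wheel), 0.130 is hard against the stops. Slides with about 4 N of drag and stays where it is left.
- blower_wheel (a joint): Wheel angle in rad, right-handed about axle's +y (growing, the top of the rim moves to +x); turns without end. Starts within 0.25 of 0; at 0 the one blade nearly three times as thick as the rest points to +x. It tells nothing of the heavy side, which cannot be seen, lies elsewhere in the wheel every time, and is never near straight down at the start.
- rail_stop (a point): Midway between the two rubber-faced rail stops against which the casing's shoes come to rest, 170 mm from axle along its y, 34 mm above the bench. Axes as axle's.
- detergent: Bystander: white round bottle with blue cap, 76 mm diameter, 230 mm high, standing on the bench. Origin at the centre of its underside.
- grease_can: Bystander: steel can, 66 mm diameter, 90 mm high, standing on the bench. Origin at the centre of its underside.
- screwdriver: Bystander: screwdriver with black handle, 200 mm long, lying on the bench along its x. Origin on its underside, near the middle.
- wrench: Bystander: steel wrench, 180 mm long, lying on the bench along its x. Origin on its underside, near the middle.
- drum_roller: Bystander: black rubber dryer drum roller, 72 mm diameter, 34 mm high, lying flat on the blower's base plate beside the motor. Origin at the centre of its underside.
- idler_pulley: Bystander: grey plastic idler pulley with an 18 mm bore, 64 mm diameter, 22 mm high, lying flat on the blower's base plate on the motor's other side. Origin at the centre of its underside.
- lint_brush: Bystander: brush with a wooden handle, 220 mm long, lying on the bench along its x. Origin on its underside, near the middle.

How it is judged:
By the outcome, as a careful person would: the job done as asked, in the order asked, and still so for the second after the job is handed in, while the arm keeps its last pose, push and grip.
It also fails if it takes over 72 s, if anything falls off the work surface, if the arm or the gripper's body presses on something with over 40 N, if the wrist force passes 120 N, or if a joint passes its speed limit or range.

## Robot

A 6-joint arm with a two-finger parallel gripper is mounted at the origin on the work surface. World frame = base frame: x ahead of the robot, y to its left, z up, the work surface at z = 0. Lengths are in m, angles in rad, forces in N, time in s.
With the tool pointing down it reaches from about 0.3 to 0.875 m from the base axis. Payload 6.4 kg.
Tool frame: the origin (TCP) lies between the finger pads; the fingertips stand 19 mm ahead of it and the grasp point (between the pads) is the TCP (ctrl.tips_ahead is the z of the fingertips in the tool frame, in m); z points along the fingers, y is the line along which they close (so a half turn about z gives the same grasp; the last joint's range is limited). The gripper opens to 85 mm and grips with 20 to 120 N. Pads are 22 mm wide; open, the fingers measure 114 mm over their backs; the gripper's body (76 mm by 85 mm) begins 54 mm behind the grasp point. The pads swing forward as they close: fully open they stand 13 mm farther back than shut.
Start: joints at [1.081, 0.181, 1.607, -0, 1.354, -0.206], TCP at [0.161, 0.552, 0.216] pointing down, gripper open.
Joint ranges: [-2.99, 2.99], [-0.89, 2.07], [0.3, 2.58], [-1.14, 4.28], [0, 2.63], [-3.12, 3.12]. Speed limits (rad/s): [2.57, 2.57, 3.01, 3.14, 3.14, 3.14].

## Interface

Orientations are given as a unit quaternion [w, x, y, z].
In Python, from bench import readout, vision, ctrl gives the robot as it stands.
- The arm moves only by the tool play_rows, never from a script. Its arguments are lists of equal length, an entry for each row: "xyz": the shift along the tool's x, y, z in mm, a list of three; "rot": the turn, a rotation vector about the tool's x, y, z in rad, a list of three; "grip": the opening, from 0 (shut) to 1 (fully open). In form: {"xyz": [[x, y, z], ...], "rot": [[rx, ry, rz], ...], "grip": [grip, ...]}. A call has exactly 10 rows; each row is the pose to reach, as a shift and turn from the pose commanded when the call began, along the tool's axes at that moment; what a row does not reach only later rows make up. A row lasts 1/8 s, in which the tool goes at most 62.5 mm and 10.7 degrees, less where a joint would pass 70% of its speed; a pose out of reach is approached as far as the arm can. A call with a gripper value outside its range is refused whole. The fingers move at their own pace and stop on an object; the grip force is fixed at half the most. Time passes only in rows, so rows that repeat a pose let the fingers close, or fill a call up. It gives the time, the measured TCP pose, the force, the opening and the grip force at its end, in the units of the state.
- readout.get_obs(): the state, without advancing time (a new reading comes with each control period).
- vision.camera(name): name is "scene" or "top" or "wrist"; returns a dict with "color" (384x512x3 uint8, red, green, blue), "depth" (384x512 float32, m along the optical axis (not along the pixel's ray), 0 where there is no reading), "camera_matrix" (3x3 intrinsics, pixels), "extrinsics" (4x4, takes a point from camera to world coordinates); the wrist camera has in their place "hand_eye" (4x4, takes a point from camera to tool coordinates, whose origin is the TCP and whose axes are the flange's). Camera axes: x right, y down, z forward; pixel columns grow to the right and rows downward; lengths in m; the calibration is good to about 2 mm. A picture is of the moment at which its call begins: read the wrist's pose just before it.
- ctrl.hand_in(): hands the job in; it is judged then, once.
The state is a dict: "time_s": time; "q": joint angles; "dq": joint speeds; "joint_efforts": joint torques, N m; "eef_pos": TCP position; "eef_rot": TCP orientation; "wrist_force": force on the tool from outside, world axes, zero at the start; "torque": the same for the moment, N m; "opening": opening from 0.0 (shut) to 1.0 (fully open); "grasp_force": force on a finger pad.
Only numpy, scipy, OpenCV 4.12 (cv2) and the standard library are available. Lean on these libraries where they do the work, as an engineer would, in place of code of your own. Each camera call takes 0.05 s, during which the arm holds its last target. There are 200 camera calls.

## Working session

There is one attempt and no reset: what is moved stays moved. The work goes in short steps, Python scripts to look and compute and a tool call to move; the robot and the scene stay as the last step left them, time stands still between calls to the robot, and variables do not carry over. Pictures are saved under pics/ and viewed, at most 10 in all, crops included, and the job is handed in when it is done.

Besides the shell and the picture viewer there is one more tool, called after "Emit:" as name(argument=value, ...), one argument or row to a line, values as JSON. play_rows: Moves the arm, as the interface text tells. Its arguments: {"type":"object","properties":{"xyz":{"type":"array","items":{"type":"array","items":{"type":"number"}}},"rot":{"type":"array","items":{"type":"array","items":{"type":"number"}}},"grip":{"type":"array","items":{"type":"number"}}},"required":["xyz","rot","grip"]}

```bash
mkdir -p pics; ls
cat > h.py <<'E'
import numpy as np, cv2, json
from scipy.spatial.transform import Rotation as R
from bench import readout, vision, ctrl
def Rq(q): return R.from_quat([q[1],q[2],q[3],q[0]])
def cloud(c):
    K=np.array(c["camera_matrix"]);d=c["depth"];v,u=np.indices(d.shape)
    P=np.stack([(u-K[0,2])/K[0,0]*d,(v-K[1,2])/K[1,1]*d,d],-1)
    E=np.array(c["extrinsics"]);W=P@E[:3,:3].T+E[:3,3];W[d==0]=np.nan
    return W
E
python3 - <<'E'
from h import *
o=readout.get_obs();print(o)
ims=[]
for n in("top","scene"):
    c=vision.camera(n);W=cloud(c);np.save(n+".npy",W);cv2.imwrite(f"pics/{n}_raw.png",c["color"][...,::-1])
    ims.append(c["color"][...,::-1]); print(n,c["extrinsics"])
    cv2.imwrite(f"pics/{n}0.png",cv2.resize(ims[-1],(800,600)))
E
```

```text
pics
{'time_s': 0.0, 'q': array([ 1.08064807e+00,  1.81535688e-01,  1.60796088e+00, -1.28902567e-05,
        1.35377608e+00, -2.06308091e-01]), 'dq': array([-0.00077757,  0.00175089, -0.00136048, -0.00083887,  0.00043275,
       -0.00017002]), 'joint_efforts': array([ 2.20091468e-03, -4.44861495e+01, -3.51343024e+01, -1.04160174e-04,
        9.45159554e-03, -1.04602466e-05]), 'eef_pos': array([0.16075451, 0.55150266, 0.21560994]), 'eef_rot': array([-2.80720373e-04,  1.41442725e-01,  9.89946084e-01, -7.91729061e-04]), 'wrist_force': array([-0.94026479,  0.42302645,  0.53927311]), 'torque': array([-0.05251699, -0.02146834,  0.01544863]), 'grasp_force': 0.0, 'opening': 0.9999933922818135}
top [[-0.04550774 -0.97711971  0.20776455  0.24973055]
 [-0.99896125  0.04402571 -0.01175408 -0.01788857]
 [ 0.00233816 -0.20808364 -0.97810824  1.42305843]
 [ 0.          0.          0.          1.        ]]
scene [[ 0.41106075  0.79040314 -0.45419372  1.07441176]
 [ 0.91152305 -0.34957429  0.21661844 -0.27134552]
 [ 0.01244144 -0.50305138 -0.86416695  1.28120817]
 [ 0.          0.          0.          1.        ]]
```

View pics/top0.png

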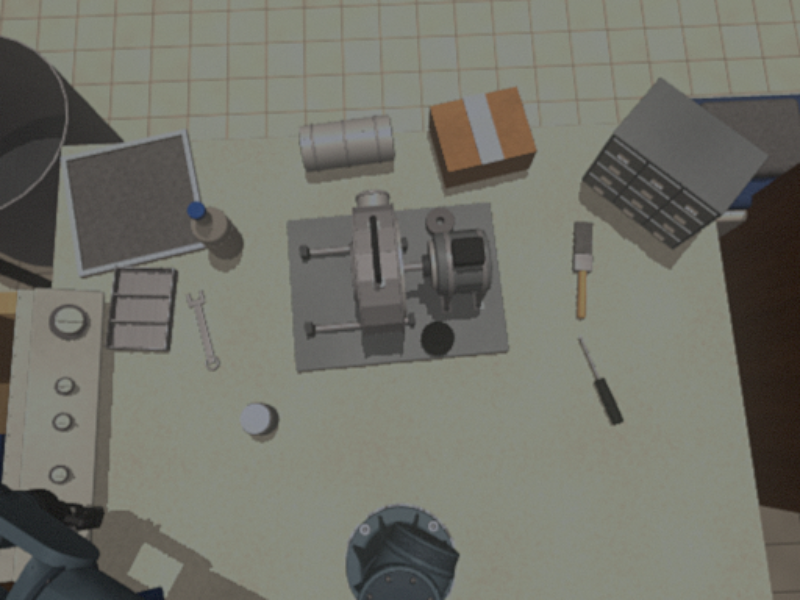

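View pics/scene0.png

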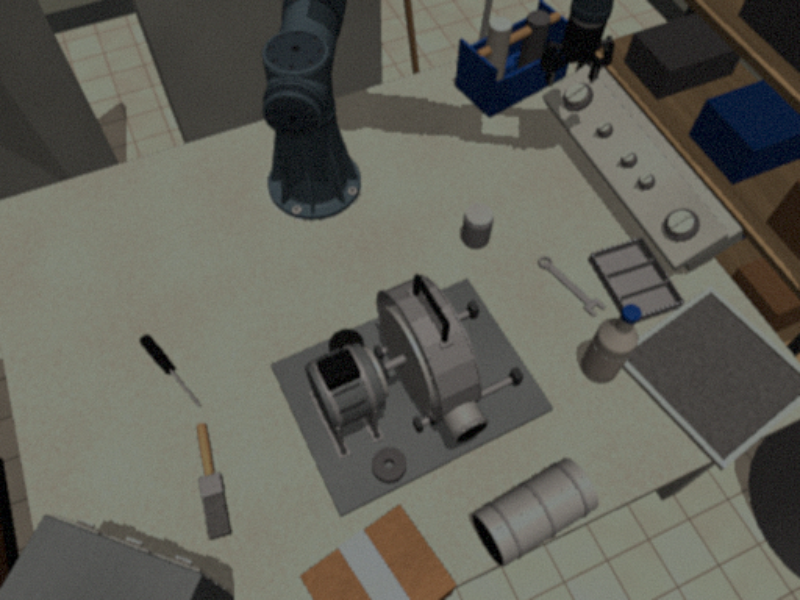

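The top view shows the blower centred near (395,287), with the base plate corners at about (289,220), (492,204), (508,352) and (297,370). The handle bar is at (377,250), the duct points up (world +x), and the motor is on the right (world -y). So the blower axes are roughly the world axes.

Run:
```python
from h import *
for n in("top","scene"):
    W=np.load(n+".npy")
    P=W.reshape(-1,3);x,y,z=P.T
    roi=(x>0.3)&(x<0.8)&(y>-0.4)&(y<0.4)
    b=P[roi&(z>0.2)]; print(n,"high",len(b))
    m=roi&(z>0.315)&(z<0.335); h=P[m]
    if len(h):
        c=h.mean(0);u,s,v=np.linalg.svd(h[:,:2]-c[:2],full_matrices=False);t=(h[:,:2]-c[:2])@v[0]
        print("handle",len(h),np.median(h,0),h.min(0),h.max(0),v[0],t.min(),t.max())
    m=roi&(z>0.010)&(z<0.026);p=P[m]
    # keep plate region
    mask=np.zeros(W.shape[:2],np.uint8);mask.reshape(-1)[m]=255
    mask=cv2.morphologyEx(mask,cv2.MORPH_OPEN,np.ones((3,3)))
    k,l,st,ce=cv2.connectedComponentsWithStats(mask);i=1+st[1:,4].argmax()
    q=W[l==i][:,:2].astype(np.float32)
    lo=np.percentile(W[l==i],[1,50,99],axis=0)[:,2]
    r=cv2.minAreaRect(q*1000);print("plate",r,lo)
```

```text
top high 3392
handle 175 [0.57333301 0.02012519 0.32714467] [0.51896666 0.01222263 0.31635484] [0.62834999 0.02829859 0.33180962] [-0.99854283 -0.05396505] -0.056506488289775086 0.05323125787763579
plate ((574.7781372070312, -10.97637939453125), (340.6994323730469, 460.7264404296875), 2.807769536972046) [0.01065439 0.01667558 0.02373394]
scene high 4092
handle 193 [0.58453117 0.0162337  0.32673466] [0.52718835 0.00895682 0.31507548] [0.63608962 0.02481638 0.3329008 ] [0.99865768 0.05179608] -0.05738917640833247 0.05174530904789093
plate ((581.8628540039062, -13.243911743164062), (341.82452392578125, 461.04962158203125), 2.823294162750244) [0.010657   0.01625908 0.02294455]
```

Emit:
play_rows(
  xyz=[
    [0,0,-60],
    [-10,-10,-120],
    [-50,-40,-160],
    [-100,-75,-190],
    [-150,-110,-200],
    [-200,-145,-200],
    [-250,-180,-200],
    [-300,-215,-200],
    [-350,-250,-200],
    [-400,-285,-200],
  ],
  rot=[
    [0,0,0],
    [0,0,-0.03],
    [0,0,-0.07],
    [0,0,-0.11],
    [0,0,-0.15],
    [0,0,-0.2],
    [0,0,-0.25],
    [0,0,-0.3],
    [0,0,-0.333],
    [0,0,-0.333],
  ],
  grip=[1,1,1,1,1,1,1,1,1,1],
)

```text
time_s: 1.35
eef_pos: [0.466, 0.1646, 0.4162]
eef_rot: [-0.0, -0.025, 1.0, 0.0]
wrist_force: [0.0, 1.0, 0.0]
opening: 1.001
grasp_force: 0.0
```

Emit:
play_rows(
  xyz=[
    [-30,-45,0],
    [-60,-90,0],
    [-90,-130,0],
    [-105,-151,0],
    [-105,-151,0],
    [-105,-151,0],
    [-105,-151,0],
    [-105,-151,0],
    [-105,-151,0],
    [-105,-151,0],
  ],
  rot=[
    [0,0,0],
    [0,0,0],
    [0,0,0],
    [0,0,0],
    [0,0,0],
    [0,0,0],
    [0,0,0],
    [0,0,0],
    [0,0,0],
    [0,0,0],
  ],
  grip=[1,1,1,1,1,1,1,1,1,1],
)

```text
time_s: 2.6
eef_pos: [0.5774, 0.021, 0.4166]
eef_rot: [0.0, -0.025, 1.0, -0.0]
wrist_force: [0.5, 0.2, -1.1]
opening: 1.001
grasp_force: 0.0
```

```bash
cat >> h.py <<'E'
def wristcloud():
    o=readout.get_obs();c=vision.camera("wrist")
    T=np.eye(4);T[:3,:3]=Rq(o["eef_rot"]).as_matrix();T[:3,3]=o["eef_pos"]
    c["extrinsics"]=T@np.array(c["hand_eye"]);return o,c,cloud(c)
E
python3 - <<'E'
from h import *
o,c,W=wristcloud();print(o["eef_pos"],c["hand_eye"])
cv2.imwrite("pics/w1.png",c["color"][...,::-1])
P=W.reshape(-1,3);h=P[(abs(P[:,2]-.325)<.01)&(abs(P[:,0]-.578)<.1)&(abs(P[:,1]-.018)<.04)]
print(len(h),np.median(h,0),h.min(0),h.max(0))
print(cv2.minAreaRect((h[:,:2]*1000).astype(np.float32)))
E
```

```text
[0.57739869 0.02101466 0.4166016 ] [[ 2.03042897e-03 -9.61379224e-01 -2.75219666e-01  7.08709951e-02]
 [ 9.99997935e-01  1.97533265e-03  4.77367824e-04  4.39705231e-04]
 [ 8.47188830e-05 -2.75220067e-01  9.61381250e-01 -1.58226765e-01]
 [ 0.00000000e+00  0.00000000e+00  0.00000000e+00  1.00000000e+00]]
1306 [0.57076225 0.01751972 0.32972789] [0.5201697  0.00921565 0.31611411] [0.63101613 0.02579138 0.33293229]
((575.5820922851562, 17.386865615844727), (110.97081756591797, 11.242865562438965), 3.025709390640259)
```

View pics/w1.png

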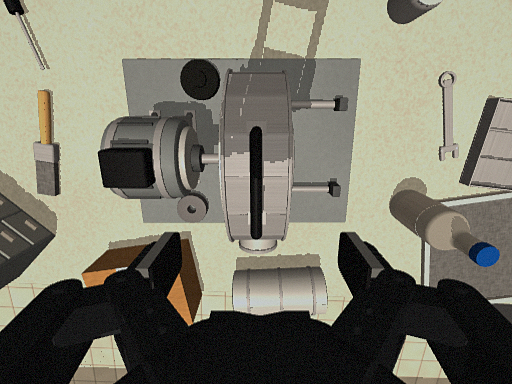

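Emit:
play_rows(
  xyz=[
    [2,-3.5,25],
    [2,-3.5,50],
    [2,-3.5,75],
    [2,-3.5,92],
    [2,-3.5,92],
    [2,-3.5,92],
    [2,-3.5,92],
    [2,-3.5,92],
    [2,-3.5,92],
    [2,-3.5,92],
  ],
  rot=[
    [0,0,0],
    [0,0,0],
    [0,0,0],
    [0,0,0],
    [0,0,0],
    [0,0,0],
    [0,0,0],
    [0,0,0],
    [0,0,0],
    [0,0,0],
  ],
  grip=[1,1,1,1,1,0,0,0,0,0],
)

```text
time_s: 3.9
eef_pos: [0.5757, 0.0172, 0.3246]
eef_rot: [0.0, -0.025, 1.0, -0.0]
wrist_force: [0.1, -0.3, 0.1]
opening: -0.001
grasp_force: 0.0
```

Run:
```python
from h import *
o=readout.get_obs();print(o["opening"],o["grasp_force"],o["eef_pos"])
o,c,W=wristcloud()
d=vision.camera("scene")["color"]
a=c["color"];b=cv2.resize(d[150:300,200:350],(384,384))
cv2.imwrite("pics/w2.png",cv2.resize(np.hstack([a,b])[...,::-1],(800,343)))
```

```text
-0.000685973691115132 0.0 [0.57567834 0.01716948 0.32460299]
```

View pics/w2.png

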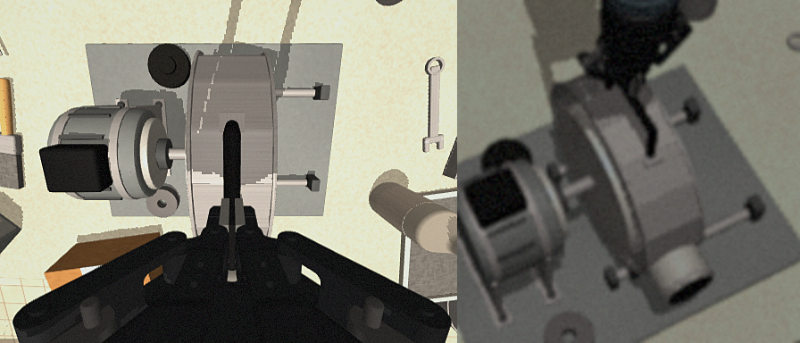

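Run:
```python
from h import *
print([ (k,getattr(ctrl,k)) for k in dir(ctrl) if k[0]!='_'])
o,c,W=wristcloud()
# columns of image along bar: x~ col 258, rows
for r in range(120,330,8): print(r,[np.round(W[r,k],3).tolist() for k in (252,258,266)],c["color"][r,258])
s=vision.camera("scene");S=cloud(s);P=S.reshape(-1,3)
m=(abs(P[:,0]-.578)<.08)&(abs(P[:,1]-.018)<.05)&(P[:,2]>.29)
for z in np.arange(.29,.44,.01):
    q=P[m&(abs(P[:,2]-z)<.005)]
    if len(q): print(round(z,3),len(q),q.min(0).round(3),q.max(0).round(3))
```

```text
[('MotionError', <class 'bench.MotionError'>), ('hand_in', <function connect.<locals>.done at 0x7fc6cf0804a0>), ('tips_ahead', 0.019)]
120 [[0.511, 0.008, 0.262], [0.51, 0.013, 0.262], [0.51, 0.02, 0.263]] [133 126 119]
128 [[0.516, 0.009, 0.274], [0.516, 0.014, 0.274], [0.516, 0.02, 0.273]] [142 133 126]
136 [[0.522, 0.009, 0.275], [0.52, 0.014, 0.296], [0.522, 0.02, 0.275]] [11  7  2]
144 [[0.523, 0.011, 0.326], [0.522, 0.014, 0.329], [0.522, 0.019, 0.328]] [19 13  2]
152 [[0.527, 0.011, 0.328], [0.526, 0.014, 0.331], [0.526, 0.019, 0.329]] [23 23 26]
160 [[0.532, 0.011, 0.329], [0.531, 0.015, 0.331], [0.531, 0.019, 0.329]] [15 18 18]
168 [[0.536, 0.011, 0.329], [0.536, 0.015, 0.331], [0.536, 0.02, 0.329]] [20 20 25]
176 [[0.541, 0.012, 0.329], [0.54, 0.015, 0.331], [0.541, 0.02, 0.33]] [21 22 18]
184 [[0.546, 0.012, 0.329], [0.545, 0.015, 0.331], [0.546, 0.02, 0.329]] [19 13 11]
192 [[0.551, 0.012, 0.328], [0.551, 0.016, 0.33], [0.551, 0.02, 0.328]] [13 16  9]
200 [[0.556, 0.012, 0.329], [0.556, 0.016, 0.331], [0.556, 0.021, 0.33]] [18 14 10]
208 [[0.561, 0.012, 0.33], [0.561, 0.0
[... 1396 characters left out ...]
25 0.305]
0.31 10 [0.628 0.014 0.305] [0.636 0.024 0.315]
0.32 35 [0.56  0.011 0.317] [0.636 0.025 0.325]
0.33 75 [0.527 0.012 0.325] [0.635 0.024 0.332]
0.34 5 [0.585 0.007 0.337] [0.59  0.025 0.345]
0.35 24 [0.576 0.005 0.345] [0.59  0.032 0.354]
0.36 22 [0.577 0.004 0.355] [0.59  0.031 0.365]
0.37 20 [0.581 0.004 0.365] [0.589 0.028 0.374]
0.38 22 [ 0.584 -0.011  0.375] [0.592 0.037 0.385]
0.39 79 [ 0.57  -0.019  0.385] [0.593 0.053 0.395]
0.4 60 [ 0.567 -0.025  0.395] [0.595 0.061 0.405]
0.41 80 [ 0.571 -0.031  0.405] [0.596 0.066 0.415]
0.42 66 [ 0.567 -0.031  0.415] [0.597 0.068 0.425]
0.43 54 [ 0.578 -0.032  0.425] [0.598 0.068 0.435]
0.44 70 [ 0.574 -0.032  0.435] [0.599 0.067 0.444]
```

The wrist and scene depths agree. The shut fingertips end near z = 0.34, about 35 mm higher than the nominal tip offset implies, and they sit just above the bar (wrist crop, around (232,200)). I'll reopen the gripper, go lower and close again.

Emit:
play_rows(
  xyz=[
    [0,0,0],
    [0,0,0],
    [0,0,0],
    [0,0,0],
    [0,0,10],
    [0,0,20],
    [0,0,28],
    [0,0,28],
    [0,0,28],
    [0,0,28],
  ],
  rot=[
    [0,0,0],
    [0,0,0],
    [0,0,0],
    [0,0,0],
    [0,0,0],
    [0,0,0],
    [0,0,0],
    [0,0,0],
    [0,0,0],
    [0,0,0],
  ],
  grip=[1,1,1,1,1,1,1,1,1,1],
)

```text
time_s: 5.35
eef_pos: [0.5759, 0.0171, 0.297]
eef_rot: [0.0, -0.025, 1.0, -0.0]
wrist_force: [-0.2, -0.2, -0.6]
opening: 1.0
grasp_force: 0.0
```

Run:
```python
from h import *
o,c,W=wristcloud();print(o["eef_pos"],o["opening"],o["wrist_force"])
s=vision.camera("scene");S=cloud(s);np.save("S.npy",S)
for nm,P in(("w",W.reshape(-1,3)),("s",S.reshape(-1,3))):
  T=(P-o["eef_pos"])@Rq(o["eef_rot"]).as_matrix()
  for lo,hi in((-70,-30),(30,70)):
    m=(abs(T[:,0])<.02)&(T[:,1]>lo/1e3)&(T[:,1]<hi/1e3)&(T[:,2]<.03)&(T[:,2]>-.1)
    q=T[m]
    hist=[(int(z*1000),int(((q[:,2]>=z)&(q[:,2]<z+.008)).sum())) for z in np.arange(-.06,.03,.008)]
    print(nm,lo,hist,q[:,2].max() if len(q) else None)
    k=q[q[:,2]>np.sort(q[:,2])[-15]] if len(q)>15 else q
    print(k[:,:2].min(0) if len(k) else '',k[:,:2].max(0) if len(k) else '')
cv2.imwrite("pics/w3.png",np.hstack([c["color"],cv2.resize(s["color"][150:300,200:350],(288,384))])[...,::-1])
```

```text
[0.57593437 0.01711011 0.29699136] 0.9995712801567086 [-0.19264788 -0.17319804 -0.61718901]
w -70 [(-60, 534), (-52, 446), (-44, 380), (-36, 198), (-27, 0), (-19, 0), (-11, 0), (-3, 0), (4, 193), (12, 549), (20, 0), (27, 0)] 0.018644148543554773
[-0.01971035 -0.03512581] [ 0.01937791 -0.0303291 ]
w 30 [(-60, 519), (-52, 460), (-44, 379), (-36, 198), (-27, 1), (-19, 0), (-11, 0), (-3, 0), (4, 13), (12, 794), (20, 0), (27, 0)] 0.01926410005444838
[-0.01968345  0.03154237] [0.01998252 0.03673217]
s -70 [(-60, 8), (-52, 12), (-44, 13), (-36, 4), (-27, 0), (-19, 0), (-11, 0), (-3, 0), (4, 5), (12, 31), (20, 6), (27, 0)] 0.021168705322766455
[-0.01985261 -0.03958697] [ 0.01444412 -0.03072997]
s 30 [(-60, 8), (-52, 11), (-44, 15), (-36, 9), (-27, 1), (-19, 0), (-11, 0), (-3, 0), (4, 2), (12, 40), (20, 10), (27, 0)] 0.022048514714404034
[-0.0185362   0.03043661] [0.01904219 0.04166956]
```

View pics/w3.png

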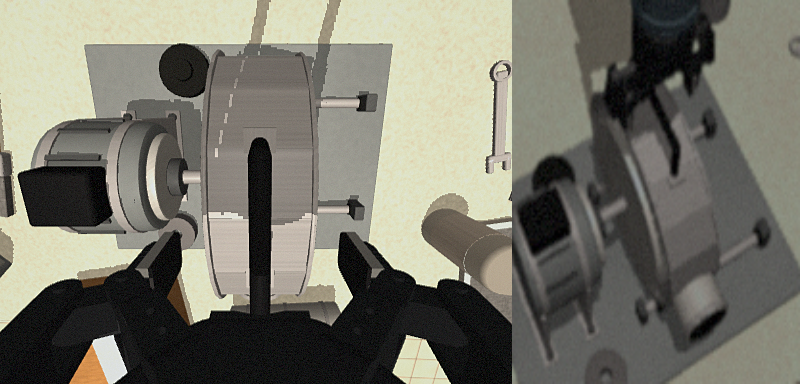

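This confirms it: with the fingers open the tips sit at tool z ≈ -29 mm, so the true grasp point is about 35 mm behind the reported TCP. I'll go down 8 mm more and close.

Emit:
play_rows(
  xyz=[
    [0,0,8],
    [0,0,8],
    [0,0,8],
    [0,0,8],
    [0,0,8],
    [0,0,8],
    [0,0,8],
    [0,0,8],
    [0,0,8],
    [0,0,8],
  ],
  rot=[
    [0,0,0],
    [0,0,0],
    [0,0,0],
    [0,0,0],
    [0,0,0],
    [0,0,0],
    [0,0,0],
    [0,0,0],
    [0,0,0],
    [0,0,0],
  ],
  grip=[1,1,0,0,0,0,0,0,0,0],
)

```text
time_s: 6.7
eef_pos: [0.5757, 0.0171, 0.2887]
eef_rot: [0.0, -0.025, 1.0, -0.0]
wrist_force: [-0.3, 0.3, 3.2]
opening: 0.118
grasp_force: 58.5
```

Emit:
play_rows(
  xyz=[
    [0,8,0],
    [0,18,0],
    [0,28,0],
    [0,38,0],
    [0,48,0],
    [0,58,0],
    [0,68,0],
    [0,78,0],
    [0,88,0],
    [0,98,0],
  ],
  rot=[
    [0,0,0],
    [0,0,0],
    [0,0,0],
    [0,0,0],
    [0,0,0],
    [0,0,0],
    [0,0,0],
    [0,0,0],
    [0,0,0],
    [0,0,0],
  ],
  grip=[0,0,0,0,0,0,0,0,0,0],
)

```text
time_s: 7.95
eef_pos: [0.5707, 0.1158, 0.2887]
eef_rot: [-0.0, -0.025, 1.0, -0.0]
wrist_force: [-0.7, -4.6, 4.4]
opening: 0.118
grasp_force: 59.0
```

Emit:
play_rows(
  xyz=[
    [0,2,0],
    [0,4,0],
    [0,6,0],
    [0,8,0],
    [0,10,0],
    [0,12,0],
    [0,14,0],
    [0,15,0],
    [0,15,0],
    [0,15,0],
  ],
  rot=[
    [0,0,0],
    [0,0,0],
    [0,0,0],
    [0,0,0],
    [0,0,0],
    [0,0,0],
    [0,0,0],
    [0,0,0],
    [0,0,0],
    [0,0,0],
  ],
  grip=[0,0,0,0,0,0,0,0,0,0],
)

```text
time_s: 9.2
eef_pos: [0.57, 0.1302, 0.2887]
eef_rot: [-0.0, -0.025, 1.0, -0.0]
wrist_force: [-2.6, -4.4, 4.8]
opening: 0.116
grasp_force: 59.2
```

Emit:
play_rows(
  xyz=[
    [0,1,0],
    [0,2,0],
    [0,3,0],
    [0,4,0],
    [0,5,0],
    [0,6,0],
    [0,7,0],
    [0,7,0],
    [0,7,0],
    [0,7,0],
  ],
  rot=[
    [0,0,0],
    [0,0,0],
    [0,0,0],
    [0,0,0],
    [0,0,0],
    [0,0,0],
    [0,0,0],
    [0,0,0],
    [0,0,0],
    [0,0,0],
  ],
  grip=[0,0,0,0,0,0,0,0,0,0],
)

```text
time_s: 10.45
eef_pos: [0.57, 0.1301, 0.2887]
eef_rot: [-0.001, -0.022, 1.0, -0.006]
wrist_force: [-3.6, -28.2, 6.7]
opening: 0.113
grasp_force: 59.8
```

Emit:
play_rows(
  xyz=[
    [0,-3,0],
    [0,-5.5,0],
    [0,-5.5,0],
    [0,-5.5,0],
    [0,-5.5,0],
    [0,-5.5,0],
    [0,-5.5,-20],
    [0,-5.5,-60],
    [0,-5.5,-100],
    [0,-5.5,-100],
  ],
  rot=[
    [0,0,0],
    [0,0,0],
    [0,0,0],
    [0,0,0],
    [0,0,0],
    [0,0,0],
    [0,0,0],
    [0,0,0],
    [0,0,0],
    [0,0,0],
  ],
  grip=[0,0,1,1,1,1,1,1,1,1],
)

```text
time_s: 11.7
eef_pos: [0.5715, 0.1319, 0.3929]
eef_rot: [0.004, -0.025, 1.0, 0.0]
wrist_force: [0.2, 0.5, -0.2]
opening: 0.999
grasp_force: 0.0
```

Emit:
play_rows(
  xyz=[
    [0,-30,-10],
    [0,-80,-15],
    [0,-130,-15],
    [0,-133,-15],
    [0,-133,-15],
    [0,-133,-15],
    [0,-133,-15],
    [0,-133,-15],
    [0,-133,-15],
    [0,-133,-15],
  ],
  rot=[
    [0,0,0],
    [0,0,0],
    [0,0,0],
    [0,0,0],
    [0,0,0],
    [0,0,0],
    [0,0,0],
    [0,0,0],
    [0,0,0],
    [0,0,0],
  ],
  grip=[1,1,1,1,1,1,1,1,1,1],
)

```text
time_s: 12.95
eef_pos: [0.5766, -0.0012, 0.4035]
eef_rot: [-0.0, -0.025, 1.0, 0.0]
wrist_force: [-1.5, -0.0, -0.7]
opening: 0.998
grasp_force: 0.0
```

Run:
```python
from h import *
o,c,W=wristcloud();print(o["eef_pos"],o["eef_rot"],o["opening"])
np.save("w4.npy",W);cv2.imwrite("pics/w4.png",c["color"][...,::-1])
yaw=np.radians(2.9);X=np.array([np.cos(yaw),np.sin(yaw)]);Y=np.array([-X[1],X[0]])
for nm,P in(("w",W.reshape(-1,3)),("s",cloud(vision.camera("scene")).reshape(-1,3)),("t",cloud(vision.camera("top")).reshape(-1,3))):
    P=P[np.isfinite(P[:,0])]
    D=P[:,:2]-[.576,0];a=D@X;b=D@Y;z=P[:,2]
    m=(abs(a)<.1)&(abs(b)<.036)&(z>.19)&(z<.262)
    print(nm,m.sum())
    if m.sum()<20: continue
    # faces extents in b, circle fit on a,z
    print(" y pct",np.percentile(b[m],[1,5,50,95,99]).round(4),"zmax",z[m].max())
    s=m&(abs(b)<.024)
    A=np.c_[2*a[s],2*z[s],np.ones(s.sum())];r=np.linalg.lstsq(A,a[s]**2+z[s]**2,rcond=None)[0]
    print(" circ",r[:2],np.sqrt(r[2]+r[0]**2+r[1]**2))
    m2=(abs(a)<.07)&(abs(b-.13)<.02)&(z>.318)&(z<.34);print(" handle a,b",np.median(a[m2]),np.median(b[m2]),a[m2].min() if m2.any() else 0,a[m2].max() if m2.any() else 0)
```

```text
[ 0.57656484 -0.0011891   0.40349937] [-1.44854728e-06 -2.46805194e-02  9.99695390e-01  7.04824225e-06] 0.9979858346795335
w 4786
 y pct [-0.0285 -0.0268 -0.0048  0.0185  0.0201] zmax 0.25748347753456186
 circ [-0.00194665  0.17246269] 0.07687362888779405
 handle a,b -0.006096482854317551 0.12798427654362976 -0.05522144297879927 0.05462077872760625
s 1215
 y pct [-0.03   -0.0296 -0.0082  0.0173  0.0198] zmax 0.2586835374846115
 circ [0.0045456  0.16744398] 0.07967884292206748
 handle a,b 0.009278481586073056 0.1281931566707078 -0.051146979496469035 0.060242452663647125
t 325
 y pct [-0.0254 -0.0218  0.0044  0.0221  0.0234] zmax 0.2586764174958154
 circ [0.0042148  0.18752302] 0.06036477152231325
 handle a,b nan nan 0 0
  return _methods._mean(a, axis=axis, dtype=dtype,
  ret = ret.dtype.type(ret / rcount)
```

View pics/w4.png

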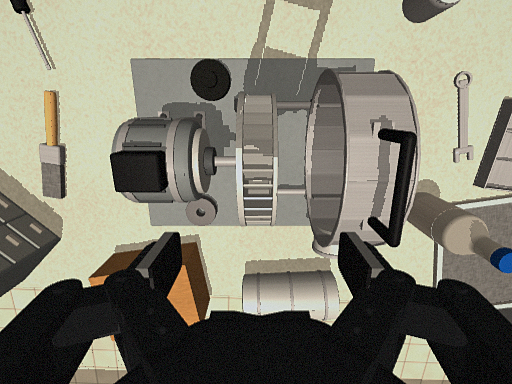

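The casing now stands clear of the wheel on the right, and the wheel is visible at about (258,160) between the motor and the casing. Next I'll pin down the axle from the rim circle, which has a known radius of 0.1 m and height of 0.155 m.

Run:
```python
from h import *
yaw=np.radians(2.9);X=np.array([np.cos(yaw),np.sin(yaw)]);Y=np.array([-X[1],X[0]])
for nm,P in(("w",np.load("w4.npy").reshape(-1,3)),("s",cloud(vision.camera("scene")).reshape(-1,3))):
    D=P[:,:2]-[.576,0];a=D@X;b=D@Y;z=P[:,2]
    m=(abs(a)<.12)&(abs(b+.004)<.035)&(z>.1)&(z<.265);a,b,z=a[m],b[m],z[m]
    best=max(((np.sum(abs(np.hypot(a-a0,z-z0)-.1)<.0015),a0,z0) for a0 in np.arange(-.015,.0151,.001) for z0 in np.arange(.149,.162,.001)))
    r=np.hypot(a-best[1],z-best[2]);k=abs(r-.1)<.002
    print(nm,best,"b:",np.percentile(b[k],[0,1,2,50,98,99,100]).round(4),"all z0=.155:",max((np.sum(abs(np.hypot(a-a0,z-.155)-.1)<.0015),a0) for a0 in np.arange(-.015,.0151,.001)))
o=readout.get_obs();print(o["q"],o["wrist_force"],o["torque"])
```

```text
w (np.int64(1457), np.float64(0.0010000000000000148), np.float64(0.155)) b: [-0.0291 -0.0289 -0.0286 -0.022   0.0203  0.0205  0.0209] all z0=.155: (np.int64(1457), np.float64(0.0010000000000000148))
s (np.int64(282), np.float64(0.004000000000000017), np.float64(0.152)) b: [-0.03   -0.0298 -0.0295 -0.0218  0.0198  0.0203  0.0209] all z0=.155: (np.int64(199), np.float64(1.3877787807814457e-17))
[-2.08115348e-01  9.83036792e-02  1.33137648e+00 -3.71423209e-05
  1.71186876e+00 -1.82805257e+00] [ 0.56441509 -0.88850487  0.888238  ] [-0.0219021   0.04878525  0.03428834]
```

Emit:
play_rows(
  xyz=[
    [0,-3,40],
    [0,-3,90],
    [0,-3,140],
    [0,-3,180],
    [0,-3,203],
    [0,-3,203],
    [0,-3,203],
    [0,-3,203],
    [0,-3,203],
    [0,-3,203],
  ],
  rot=[
    [0,0,0],
    [0,0,0],
    [0,0,0],
    [0,0,0],
    [0,0,0],
    [0,0,0],
    [0,0,0],
    [0,0,0],
    [0,0,0],
    [0,0,0],
  ],
  grip=[1,1,1,1,1,1,0,0,0,0],
)

```text
time_s: 14.4
eef_pos: [0.5779, -0.0047, 0.2025]
eef_rot: [0.002, -0.025, 1.0, -0.001]
wrist_force: [0.2, -0.8, 6.8]
opening: 0.577
grasp_force: 67.7
```

```bash
cat >> h.py <<'E'
AX=np.array([.5772,-.0041,.155]);yaw=np.radians(2.9)
XB=np.array([np.cos(yaw),np.sin(yaw),0]);YB=np.array([-np.sin(yaw),np.cos(yaw),0])
def feel(n=8,tag=""):
    F=[];M=[];
    for i in range(n):
        o=readout.get_obs();F.append(o["wrist_force"]);M.append(o["torque"])
        if i<n-1: vision.camera("wrist")
    Fs,Ms=np.array(F),np.array(M);F=Fs.mean(0);M=Ms.mean(0)
    p=o["eef_pos"];Rm=Rq(o["eef_rot"]).as_matrix();zt=Rm[:,2];phi=np.degrees(np.arctan2(-zt@XB,-zt[2]))
    T1=np.cross(p-AX,F)@YB;T2=np.cross(p-.035*zt-AX,F)@YB;my=M@YB
    rec=dict(tag=tag,t=round(o["time_s"],2),phi=round(phi,2),r=round(float(np.linalg.norm((p-AX)-((p-AX)@YB)*YB)),4),off=np.round(((p-AX)@YB),4),F=F.round(2),M=M.round(3),T1=T1.round(3),T2=T2.round(3),my=my.round(3),tot=(T1+my).round(3),tot2=(T2+my).round(3),sd=Fs.std(0).round(2),op=round(o["opening"],3),gf=round(o["grasp_force"],1))
    print(rec);open("log.txt","a").write(str(rec)+"\n")
E
python3 -c "
from h import *
feel(4,'rest')"
```

```text
{'tag': 'rest', 't': 14.55, 'phi': np.float64(-0.19), 'r': 0.0475, 'off': np.float64(-0.0006), 'F': array([-0.18, -1.13,  6.01]), 'M': array([-0.081,  0.167,  0.122]), 'T1': np.float64(-0.015), 'T2': np.float64(-0.023), 'my': np.float64(0.171), 'tot': np.float64(0.156), 'tot2': np.float64(0.148), 'sd': array([0.35, 0.45, 0.79]), 'op': 0.576, 'gf': 67.7}
```

Emit:
play_rows(
  xyz=[
    [-2.5,0,0.1],
    [-4.9,0,0.3],
    [-7.4,0,0.6],
    [-9.8,0,1.0],
    [-12.2,0,1.6],
    [-14.5,0,2.3],
    [-16.8,0,3.1],
    [-19.1,0,4.1],
    [-21.3,0,5.1],
    [-23.5,0,6.3],
  ],
  rot=[
    [0,0.0524,0],
    [0,0.1047,0],
    [0,0.1571,0],
    [0,0.2094,0],
    [0,0.2618,0],
    [0,0.3142,0],
    [0,0.3665,0],
    [0,0.4189,0],
    [0,0.4712,0],
    [0,0.5236,0],
  ],
  grip=[0,0,0,0,0,0,0,0,0,0],
)

```text
time_s: 15.8
eef_pos: [0.6016, -0.0035, 0.1965]
eef_rot: [-0.258, -0.024, 0.966, -0.007]
wrist_force: [3.5, -0.6, 8.0]
opening: 0.572
grasp_force: 68.1
```

```bash
python3 -c "
from h import *
feel(1,'+mv');feel(6,'+')"
```

```text
{'tag': '+mv', 't': 15.8, 'phi': np.float64(29.86), 'r': 0.0481, 'off': np.float64(-0.0006), 'F': array([ 3.52, -0.58,  8.02]), 'M': array([-0.236, -0.004,  0.36 ]), 'T1': np.float64(-0.051), 'T2': np.float64(-0.085), 'my': np.float64(0.008), 'tot': np.float64(-0.043), 'tot2': np.float64(-0.077), 'sd': array([0., 0., 0.]), 'op': 0.572, 'gf': 68.1}
{'tag': '+', 't': 16.05, 'phi': np.float64(29.75), 'r': 0.0481, 'off': np.float64(-0.0006), 'F': array([ 4.88, -0.55,  9.88]), 'M': array([-0.213,  0.333,  0.345]), 'T1': np.float64(-0.044), 'T2': np.float64(-0.068), 'my': np.float64(0.343), 'tot': np.float64(0.299), 'tot2': np.float64(0.275), 'sd': array([0.81, 0.46, 3.2 ]), 'op': 0.575, 'gf': 68.3}
```

Emit:
play_rows(
  xyz=[
    [2.5,0,0.1],
    [4.9,0,0.3],
    [7.4,0,0.6],
    [9.8,0,1.0],
    [12.2,0,1.6],
    [14.5,0,2.3],
    [16.8,0,3.1],
    [19.1,0,4.1],
    [21.3,0,5.1],
    [23.5,0,6.3],
  ],
  rot=[
    [0,-0.0524,0],
    [0,-0.1047,0],
    [0,-0.1571,0],
    [0,-0.2094,0],
    [0,-0.2618,0],
    [0,-0.3142,0],
    [0,-0.3665,0],
    [0,-0.4189,0],
    [0,-0.4712,0],
    [0,-0.5236,0],
  ],
  grip=[0,0,0,0,0,0,0,0,0,0],
)

```text
time_s: 17.3
eef_pos: [0.5784, -0.0047, 0.2024]
eef_rot: [0.003, -0.025, 1.0, -0.0]
wrist_force: [4.8, -0.4, 3.4]
opening: 0.574
grasp_force: 67.7
```

```bash
python3 -c "
from h import *
feel(1,'-mv')"
```

```text
{'tag': '-mv', 't': 17.3, 'phi': np.float64(-0.37), 'r': 0.0474, 'off': np.float64(-0.0006), 'F': array([ 4.82, -0.44,  3.38]), 'M': array([ 0.087, -0.262,  0.108]), 'T1': np.float64(0.223), 'T2': np.float64(0.392), 'my': np.float64(-0.266), 'tot': np.float64(-0.043), 'tot2': np.float64(0.126), 'sd': array([0., 0., 0.]), 'op': 0.574, 'gf': 67.7}
```

Emit:
play_rows(
  xyz=[
    [2.5,0,0.1],
    [4.9,0,0.3],
    [7.4,0,0.6],
    [9.8,0,1.0],
    [12.2,0,1.6],
    [14.5,0,2.3],
    [16.8,0,3.1],
    [19.1,0,4.1],
    [21.3,0,5.1],
    [23.5,0,6.3],
  ],
  rot=[
    [0,-0.0524,0],
    [0,-0.1047,0],
    [0,-0.1571,0],
    [0,-0.2094,0],
    [0,-0.2618,0],
    [0,-0.3142,0],
    [0,-0.3665,0],
    [0,-0.4189,0],
    [0,-0.4712,0],
    [0,-0.5236,0],
  ],
  grip=[0,0,0,0,0,0,0,0,0,0],
)

```text
time_s: 18.55
eef_pos: [0.5546, -0.0059, 0.196]
eef_rot: [0.261, -0.023, 0.965, 0.006]
wrist_force: [7.7, 1.3, -3.4]
opening: 0.575
grasp_force: 66.5
```

```bash
python3 -c "
from h import *
feel(1,'-mv')"
```

```text
{'tag': '-mv', 't': 18.55, 'phi': np.float64(-30.32), 'r': 0.0468, 'off': np.float64(-0.0007), 'F': array([ 7.74,  1.32, -3.39]), 'M': array([ 0.69 , -0.486,  0.468]), 'T1': np.float64(0.243), 'T2': np.float64(0.418), 'my': np.float64(-0.521), 'tot': np.float64(-0.278), 'tot2': np.float64(-0.102), 'sd': array([0., 0., 0.]), 'op': 0.575, 'gf': 66.5}
```

Emit:
play_rows(
  xyz=[
    [-2.5,0,0.1],
    [-4.9,0,0.3],
    [-7.4,0,0.6],
    [-9.8,0,1.0],
    [-12.2,0,1.6],
    [-14.5,0,2.3],
    [-16.8,0,3.1],
    [-19.1,0,4.1],
    [-21.3,0,5.1],
    [-23.5,0,6.3],
  ],
  rot=[
    [0,0.0524,0],
    [0,0.1047,0],
    [0,0.1571,0],
    [0,0.2094,0],
    [0,0.2618,0],
    [0,0.3142,0],
    [0,0.3665,0],
    [0,0.4189,0],
    [0,0.4712,0],
    [0,0.5236,0],
  ],
  grip=[0,0,0,0,0,0,0,0,0,0],
)

```text
time_s: 19.8
eef_pos: [0.5771, -0.0047, 0.2021]
eef_rot: [-0.0, -0.025, 1.0, -0.001]
wrist_force: [-2.4, -0.8, 6.2]
opening: 0.576
grasp_force: 68.9
```

```bash
python3 -c "
from h import *
feel(1,'+mv')"
```

```text
{'tag': '+mv', 't': 19.8, 'phi': np.float64(0.03), 'r': 0.0471, 'off': np.float64(-0.0006), 'F': array([-2.42, -0.76,  6.15]), 'M': array([0.051, 0.548, 0.269]), 'T1': np.float64(-0.115), 'T2': np.float64(-0.201), 'my': np.float64(0.545), 'tot': np.float64(0.43), 'tot2': np.float64(0.344), 'sd': array([0., 0., 0.]), 'op': 0.576, 'gf': 68.9}
```

Emit:
play_rows(
  xyz=[
    [-2.5,0,0.1],
    [-4.9,0,0.3],
    [-7.4,0,0.6],
    [-9.8,0,1.0],
    [-12.2,0,1.6],
    [-14.5,0,2.3],
    [-16.8,0,3.1],
    [-19.1,0,4.1],
    [-21.3,0,5.1],
    [-23.5,0,6.3],
  ],
  rot=[
    [0,0.0524,0],
    [0,0.1047,0],
    [0,0.1571,0],
    [0,0.2094,0],
    [0,0.2618,0],
    [0,0.3142,0],
    [0,0.3665,0],
    [0,0.4189,0],
    [0,0.4712,0],
    [0,0.5236,0],
  ],
  grip=[0,0,0,0,0,0,0,0,0,0],
)

```text
time_s: 21.05
eef_pos: [0.6008, -0.0035, 0.1964]
eef_rot: [-0.259, -0.024, 0.966, -0.007]
wrist_force: [0.8, -0.9, 7.2]
opening: 0.577
grasp_force: 69.0
```

```bash
python3 -c "
from h import *
feel(1,'+mv')"
```

```text
{'tag': '+mv', 't': 21.05, 'phi': np.float64(29.99), 'r': 0.0477, 'off': np.float64(-0.0006), 'F': array([ 0.8 , -0.92,  7.21]), 'M': array([-0.135,  0.601,  0.55 ]), 'T1': np.float64(-0.139), 'T2': np.float64(-0.242), 'my': np.float64(0.607), 'tot': np.float64(0.468), 'tot2': np.float64(0.365), 'sd': array([0., 0., 0.]), 'op': 0.577, 'gf': 69.0}
```

Run:
```python
from h import *
for i in range(9):
    o=readout.get_obs();F=o["wrist_force"];M=o["torque"];ph=np.radians(30)
    Ft=F@(XB*np.cos(ph)+[0,0,-np.sin(ph)]);Fr=F@(XB*np.sin(ph)+[0,0,np.cos(ph)])
    print(round(o["time_s"],3),"Ft %.2f Fr %.2f Fy %.2f my %.3f tot.21 %.3f"%(Ft,Fr,F@YB,M@YB,.21*Ft+M@YB),"M",M.round(3),"eff",o["joint_efforts"].round(3),"dq",np.abs(o["dq"]).max().round(4))
    vision.camera("wrist")
```

```text
21.05 Ft -2.95 Fr 6.62 Fy -0.96 my 0.607 tot.21 -0.013 M [-0.135  0.601  0.55 ] eff [  0.341 -61.925 -29.07    0.293   0.429   0.38 ] dq 0.458
21.1 Ft -3.53 Fr 14.96 Fy -0.90 my 1.114 tot.21 0.372 M [-0.191  1.105  0.095] eff [ 7.1800e-01 -6.1740e+01 -2.8896e+01 -1.6600e-01  1.0560e+00 -2.6000e-02] dq 0.0555
21.15 Ft -0.52 Fr 9.15 Fy -0.63 my 0.609 tot.21 0.498 M [-0.097  0.604  0.154] eff [ 2.7700e-01 -5.9328e+01 -3.0008e+01 -9.5000e-02  1.7140e+00  4.2000e-02] dq 0.0373
21.2 Ft -0.97 Fr 7.75 Fy -1.42 my 0.485 tot.21 0.282 M [-0.03   0.484  0.13 ] eff [  0.44  -60.049 -30.039  -0.086   1.598   0.074] dq 0.0164
21.25 Ft -0.09 Fr 7.80 Fy -1.34 my 0.410 tot.21 0.391 M [-0.082  0.407  0.127] eff [  0.447 -60.621 -29.971  -0.134   1.791   0.081] dq 0.0093
21.3 Ft 0.80 Fr 8.23 Fy -1.07 my 0.363 tot.21 0.531 M [-0.128  0.357  0.132] eff [  0.421 -60.928 -29.942  -0.15    1.871   0.081] dq 0.0069
21.35 Ft 0.66 Fr 7.51 Fy -1.41 my 0.336 tot.21 0.476 M [-0.057  0.334  0.152] eff [  0.4   -61.111 -29.925  -0.159   1.922   0.081] dq 0.0044
21.4 Ft -0.04 Fr 7.52 Fy -0.61 my 0.291 tot.21 0.282 M [-0.018  0.29   0.088] eff [  0.387 -61.219 -29.915  -0.164   1.952   0.082] dq 0.003
21.45 Ft 0.51 Fr 6.83 Fy -1.66 my 0.267 tot.21 0.374 M [-0.104  0.262  0.132] eff [  0.379 -61.282 -29.909  -0.167   1.97    0.082] dq 0.0031
```

```bash
cat >> h.py <<'E'
def rec(tag):
    o=readout.get_obs();d={k:np.round(v,5).tolist() if not np.isscalar(v) else float(v) for k,v in o.items()};d["tag"]=tag
    open("rec.jsonl","a").write(json.dumps(d)+"\n");print(tag,round(d["time_s"],2),"q",np.round(o["q"],4),"eff",np.round(o["joint_efforts"],3),"dq",np.round(o["dq"],3))
E
python3 -c "
from h import *
rec('static30 g1')"
```

```text
static30 g1 21.5 q [-0.1477  0.6546  1.0947 -0.1039  1.9024 -1.7756] eff [  0.376 -61.32  -29.906  -0.169   1.98    0.082] dq [ 0.001 -0.001 -0.    -0.    -0.002 -0.001]
```

Emit:
play_rows(
  xyz=[
    [2.5,0,0.1],
    [4.9,0,0.3],
    [7.4,0,0.6],
    [9.8,0,1.0],
    [12.2,0,1.6],
    [14.5,0,2.3],
    [16.8,0,3.1],
    [19.1,0,4.1],
    [21.3,0,5.1],
    [23.5,0,6.3],
  ],
  rot=[
    [0,-0.0524,0],
    [0,-0.1047,0],
    [0,-0.1571,0],
    [0,-0.2094,0],
    [0,-0.2618,0],
    [0,-0.3142,0],
    [0,-0.3665,0],
    [0,-0.4189,0],
    [0,-0.4712,0],
    [0,-0.5236,0],
  ],
  grip=[0,0,0,0,0,0,0,0,0,0],
)

```text
time_s: 22.75
eef_pos: [0.5781, -0.0047, 0.2019]
eef_rot: [0.003, -0.025, 1.0, -0.0]
wrist_force: [3.4, -1.5, 0.8]
opening: 0.576
grasp_force: 68.8
```

```bash
python3 -c "
from h import *
rec('g1 - 0')"
```

```text
g1 - 0 22.75 q [-2.1370e-01  1.9660e-01  1.6188e+00  7.0000e-04  1.3206e+00 -1.8337e+00] eff [  1.202 -42.446 -33.666  -0.264   1.471   0.247] dq [-0.073 -0.349  0.414  0.108 -0.47  -0.094]
```

Emit:
play_rows(
  xyz=[
    [2.5,0,0.1],
    [4.9,0,0.3],
    [7.4,0,0.6],
    [9.8,0,1.0],
    [12.2,0,1.6],
    [14.5,0,2.3],
    [16.8,0,3.1],
    [19.1,0,4.1],
    [21.3,0,5.1],
    [23.5,0,6.3],
  ],
  rot=[
    [0,-0.0524,0],
    [0,-0.1047,0],
    [0,-0.1571,0],
    [0,-0.2094,0],
    [0,-0.2618,0],
    [0,-0.3142,0],
    [0,-0.3665,0],
    [0,-0.4189,0],
    [0,-0.4712,0],
    [0,-0.5236,0],
  ],
  grip=[0,0,0,0,0,0,0,0,0,0],
)

```text
time_s: 24.0
eef_pos: [0.5544, -0.0059, 0.1953]
eef_rot: [0.261, -0.023, 0.965, 0.006]
wrist_force: [14.2, -0.3, -8.9]
opening: 0.576
grasp_force: 66.9
```

```bash
python3 -c "
from h import *
rec('g1 - -30')"
```

```text
g1 - -30 24.0 q [-0.3454 -0.1927  2.1208  0.2902  0.7398 -2.1324] eff [ 2.0800e-01 -2.7053e+01 -3.4907e+01 -7.7800e-01  3.0000e-02  7.4200e-01] dq [-0.136 -0.26   0.394  0.434 -0.447 -0.446]
```

Emit:
play_rows(
  xyz=[
    [-2.5,0,0.1],
    [-4.9,0,0.3],
    [-7.4,0,0.6],
    [-9.8,0,1.0],
    [-12.2,0,1.6],
    [-14.5,0,2.3],
    [-16.8,0,3.1],
    [-19.1,0,4.1],
    [-21.3,0,5.1],
    [-23.5,0,6.3],
  ],
  rot=[
    [0,0.0524,0],
    [0,0.1047,0],
    [0,0.1571,0],
    [0,0.2094,0],
    [0,0.2618,0],
    [0,0.3142,0],
    [0,0.3665,0],
    [0,0.4189,0],
    [0,0.4712,0],
    [0,0.5236,0],
  ],
  grip=[0,0,0,0,0,0,0,0,0,0],
)

```text
time_s: 25.25
eef_pos: [0.5765, -0.0048, 0.2016]
eef_rot: [-0.001, -0.025, 1.0, -0.001]
wrist_force: [-3.9, -1.8, 5.0]
opening: 0.579
grasp_force: 70.1
```

```bash
python3 -c "
from h import *
rec('g1 + 0')"
```

```text
g1 + 0 25.25 q [-2.1310e-01  1.9890e-01  1.6167e+00 -1.6000e-03  1.3277e+00 -1.8332e+00] eff [  0.479 -44.338 -32.804   0.886  -1.835   0.258] dq [ 0.075  0.348 -0.411 -0.116  0.467  0.105]
```

Emit:
play_rows(
  xyz=[
    [-2.5,0,0.1],
    [-4.9,0,0.3],
    [-7.4,0,0.6],
    [-9.8,0,1.0],
    [-12.2,0,1.6],
    [-14.5,0,2.3],
    [-16.8,0,3.1],
    [-19.1,0,4.1],
    [-21.3,0,5.1],
    [-23.5,0,6.3],
  ],
  rot=[
    [0,0.0524,0],
    [0,0.1047,0],
    [0,0.1571,0],
    [0,0.2094,0],
    [0,0.2618,0],
    [0,0.3142,0],
    [0,0.3665,0],
    [0,0.4189,0],
    [0,0.4712,0],
    [0,0.5236,0],
  ],
  grip=[0,0,0,0,0,0,0,0,0,0],
)

```text
time_s: 26.5
eef_pos: [0.6001, -0.0035, 0.1962]
eef_rot: [-0.26, -0.024, 0.965, -0.007]
wrist_force: [-1.7, -1.7, 8.0]
opening: 0.579
grasp_force: 70.1
```

```bash
python3 -c "
from h import *
rec('g1 + 30')"
```

```text
g1 + 30 26.5 q [-0.1476  0.6558  1.0941 -0.1051  1.9069 -1.7763] eff [  0.435 -62.375 -30.199   0.531  -0.211   0.522] dq [ 0.036  0.379 -0.425 -0.077  0.459  0.005]
```

```bash
cat >> h.py <<'E'
def samp(tag,n=8):
    L=[]
    for i in range(n):
        if i: vision.camera("wrist")
        o=readout.get_obs();Rm=Rq(o["eef_rot"]).as_matrix();zt=Rm[:,2];phi=np.arctan2(-zt@XB,-zt[2])
        F=o["wrist_force"];t=XB*np.cos(phi)-np.array([0,0,np.sin(phi)]);r=XB*np.sin(phi)+np.array([0,0,np.cos(phi)])
        L.append([np.degrees(phi),F@t,F@r,o["torque"]@YB,*o["joint_efforts"][[1,2,4]]])
    L=np.array(L);open("samp.jsonl","a").write(json.dumps([tag,L.tolist()])+"\n")
    m=L.mean(0);print(tag,"t",round(o["time_s"],2),"phi %.1f Ft %.2f Fr %.2f my %.3f tot.21 %.3f"%(m[0],m[1],m[2],m[3],.21*m[1]+m[3]),"sd",L.std(0)[1:4].round(2),"my:",L[:,3].round(3),"Ft",L[:,1].round(1),"e5",L[[0,-1],6].round(2))
E
python3 - <<'E'
from h import *
for l in open("rec.jsonl"):
    d=json.loads(l);zt=Rq(d["eef_rot"]).as_matrix()[:,2];phi=np.arctan2(-zt@XB,-zt[2]);F=np.array(d["wrist_force"])
    Ft=F@(XB*np.cos(phi)-np.array([0,0,np.sin(phi)]));my=np.array(d["torque"])@YB
    print(d["tag"],round(Ft,2),round(my,3),round(.21*Ft+my,3))
E
```

```text
static30 g1 1.15 0.255 0.497
g1 - 0 3.32 -0.289 0.408
g1 - -30 7.75 -0.987 0.641
g1 + 0 -4.03 0.732 -0.113
g1 + 30 -5.54 1.069 -0.094
```

Emit:
play_rows(
  xyz=[
    [0.4,0,0],
    [0.8,0,0],
    [1.2,0,0],
    [1.6,0,0],
    [2.0,0,0],
    [2.5,0,0.1],
    [2.9,0,0.1],
    [3.3,0,0.1],
    [3.7,0,0.1],
    [4.1,0,0.2],
  ],
  rot=[
    [0,-0.0087,0],
    [0,-0.0175,0],
    [0,-0.0262,0],
    [0,-0.0349,0],
    [0,-0.0436,0],
    [0,-0.0524,0],
    [0,-0.0611,0],
    [0,-0.0698,0],
    [0,-0.0785,0],
    [0,-0.0873,0],
  ],
  grip=[0,0,0,0,0,0,0,0,0,0],
)

```text
time_s: 27.75
eef_pos: [0.5975, -0.0037, 0.1973]
eef_rot: [-0.215, -0.024, 0.976, -0.006]
wrist_force: [5.3, -1.5, 5.0]
opening: 0.578
grasp_force: 70.7
```

```bash
python3 -c "
from h import *
samp('g1 creep- 25')"
```

```text
g1 creep- 25 t 28.1 phi 24.8 Ft 1.35 Fr 7.38 my -0.006 tot.21 0.279 sd [0.84 0.75 0.05] my: [ 0.102 -0.101 -0.006 -0.006 -0.028  0.015 -0.015 -0.004] Ft [2.6 2.8 1.2 0.3 0.7 0.9 1.1 1.3] e5 [2.17 1.93]
```

Emit:
play_rows(
  xyz=[
    [-0.4,0,0],
    [-0.8,0,0],
    [-1.2,0,0],
    [-1.6,0,0],
    [-2.0,0,0],
    [-2.5,0,0.1],
    [-2.9,0,0.1],
    [-3.3,0,0.1],
    [-3.7,0,0.1],
    [-4.1,0,0.2],
  ],
  rot=[
    [0,0.0087,0],
    [0,0.0175,0],
    [0,0.0262,0],
    [0,0.0349,0],
    [0,0.0436,0],
    [0,0.0524,0],
    [0,0.0611,0],
    [0,0.0698,0],
    [0,0.0785,0],
    [0,0.0873,0],
  ],
  grip=[0,0,0,0,0,0,0,0,0,0],
)

```text
time_s: 29.35
eef_pos: [0.6009, -0.0035, 0.1956]
eef_rot: [-0.258, -0.024, 0.966, -0.007]
wrist_force: [2.8, -1.8, 8.6]
opening: 0.58
grasp_force: 70.8
```

```bash
python3 -c "
from h import *
samp('g1 creep+ 30')"
```

```text
g1 creep+ 30 t 29.7 phi 29.9 Ft -0.88 Fr 8.58 my 0.094 tot.21 -0.091 sd [0.55 0.49 0.05] my: [0.081 0.207 0.042 0.078 0.086 0.083 0.071 0.104] Ft [-2.  -1.5 -0.6 -0.8 -0.5 -0.4 -1.  -0.3] e5 [1.84 2.1 ]
```

Emit:
play_rows(
  xyz=[
    [0,0,0],
    [0,0,0],
    [0,0,0],
    [0,0,0],
    [8.2,0,0.7],
    [16.1,0,2.8],
    [23.5,0,6.3],
    [30.2,0,11.0],
    [36.0,0,16.8],
    [40.7,0,23.5],
  ],
  rot=[
    [0,0,0],
    [0,0,0],
    [0,0,0],
    [0,0,0],
    [0,-0.1745,0],
    [0,-0.3491,0],
    [0,-0.5236,0],
    [0,-0.6981,0],
    [0,-0.8727,0],
    [0,-1.0472,0],
  ],
  grip=[1,1,1,1,1,1,1,1,1,1],
)

```text
time_s: 30.95
eef_pos: [0.5533, -0.0057, 0.1955]
eef_rot: [0.262, -0.024, 0.965, 0.005]
wrist_force: [0.3, 0.6, 0.1]
opening: 1.003
grasp_force: 0.0
```

```bash
python3 -c "
from h import *
samp('free -30',8);print(readout.get_obs()['q'])"
```

```text
free -30 t 31.3 phi -30.0 Ft -0.59 Fr -0.56 my 0.240 tot.21 0.117 sd [2.32 1.54 0.08] my: [0.197 0.395 0.342 0.209 0.173 0.208 0.192 0.205] Ft [ 0.4 -6.3 -1.9  1.2  1.   0.6  0.4 -0.2] e5 [-0.03 -1.94]
[-0.3442814  -0.18999657  2.1150094   0.2865967   0.74459882 -2.12967643]
```

Emit:
play_rows(
  xyz=[
    [4.1,0,0.2],
    [8.2,0,0.7],
    [12.2,0,1.6],
    [12.2,0,1.6],
    [12.2,0,1.6],
    [12.2,0,1.6],
    [12.2,0,1.6],
    [12.2,0,1.6],
    [12.2,0,1.6],
    [12.2,0,1.6],
  ],
  rot=[
    [0,-0.0873,0],
    [0,-0.1745,0],
    [0,-0.2618,0],
    [0,-0.2618,0],
    [0,-0.2618,0],
    [0,-0.2618,0],
    [0,-0.2618,0],
    [0,-0.2618,0],
    [0,-0.2618,0],
    [0,-0.2618,0],
  ],
  grip=[1,1,1,1,0,0,0,0,0,0],
)

```text
time_s: 32.55
eef_pos: [0.5446, -0.0064, 0.1881]
eef_rot: [0.384, -0.023, 0.923, 0.009]
wrist_force: [6.3, -0.3, 4.1]
opening: 0.578
grasp_force: 62.1
```

```bash
python3 -c "
from h import *
o=readout.get_obs();print(o['q'],o['eef_pos'],o['opening'],o['grasp_force'],o['wrist_force']);p=o['eef_pos']-AX;z=Rq(o['eef_rot']).as_matrix()[:,2];print(np.degrees(np.arctan2(-z@XB,-z[2])),np.degrees(np.arctan2(p@XB,p[2])),np.linalg.norm(p))"
```

```text
[-0.44872496 -0.31725522  2.35088616  0.76327652  0.51028019 -2.63296983] [ 0.54459479 -0.0064187   0.18811866] 0.5778514645176566 62.1309395134449 [ 6.29818374 -0.30357653  4.0862929 ]
-45.13817998707642 -44.618699639028186 0.0465330163510666
```

Emit:
play_rows(
  xyz=[
    [-5.7,0,0.3],
    [-11.4,0,1.4],
    [-16.8,0,3.1],
    [-22.1,0,5.5],
    [-27.0,0,8.5],
    [-31.4,0,12.1],
    [-31.9,0,12.5],
    [-32.4,0,12.9],
    [-32.8,0,13.3],
    [-33.2,0,13.8],
  ],
  rot=[
    [0,0.1222,0],
    [0,0.2443,0],
    [0,0.3665,0],
    [0,0.4887,0],
    [0,0.6109,0],
    [0,0.733,0],
    [0,0.7461,0],
    [0,0.7592,0],
    [0,0.7723,0],
    [0,0.7854,0],
  ],
  grip=[0,0,0,0,0,0,0,0,0,0],
)

```text
time_s: 33.8
eef_pos: [0.577, -0.0047, 0.2019]
eef_rot: [0.0, -0.024, 1.0, -0.001]
wrist_force: [-2.0, -1.4, 11.7]
opening: 0.575
grasp_force: 73.5
```

```bash
python3 -c "
from h import *
samp('g2 + 0 (th75)',7)"
```

```text
g2 + 0 (th75) t 34.1 phi -0.0 Ft -1.38 Fr 11.73 my 0.478 tot.21 0.187 sd [0.91 0.59 0.02] my: [0.462 0.519 0.499 0.481 0.46  0.446 0.477] Ft [-2.1 -2.9 -2.1 -1.2 -0.5 -0.3 -0.7] e5 [-1.   -0.57]
```

Emit:
play_rows(
  xyz=[
    [-5.7,0,0.3],
    [-11.4,0,1.4],
    [-16.8,0,3.1],
    [-22.1,0,5.5],
    [-27.0,0,8.5],
    [-31.4,0,12.1],
    [-31.9,0,12.5],
    [-32.4,0,12.9],
    [-32.8,0,13.3],
    [-33.2,0,13.8],
  ],
  rot=[
    [0,0.1222,0],
    [0,0.2443,0],
    [0,0.3665,0],
    [0,0.4887,0],
    [0,0.6109,0],
    [0,0.733,0],
    [0,0.7461,0],
    [0,0.7592,0],
    [0,0.7723,0],
    [0,0.7854,0],
  ],
  grip=[0,0,0,0,0,0,0,0,0,0],
)

```text
time_s: 35.35
eef_pos: [0.6102, -0.003, 0.1881]
eef_rot: [-0.382, -0.022, 0.924, -0.01]
wrist_force: [5.3, -1.7, 9.6]
opening: 0.578
grasp_force: 75.6
```

```bash
python3 -c "
from h import *
samp('g2 + 45 (th120)',7);print(readout.get_obs()['q'])"
```

```text
g2 + 45 (th120) t 35.65 phi 45.0 Ft -2.64 Fr 11.47 my 0.202 tot.21 -0.352 sd [1.03 1.01 0.09] my: [0.138 0.408 0.23  0.204 0.154 0.145 0.138] Ft [-3.1 -4.8 -2.9 -1.9 -2.1 -1.9 -1.7] e5 [2.2  2.62]
[-0.12930542  0.89575837  0.82820951 -0.15516652  2.18789272 -1.7869245 ]
```

Emit:
play_rows(
  xyz=[
    [0,0,0],
    [0,0,0],
    [0,0,0],
    [0,0,0],
    [8.2,0,0.7],
    [16.1,0,2.8],
    [23.5,0,6.3],
    [30.2,0,11.0],
    [36.0,0,16.8],
    [40.7,0,23.5],
  ],
  rot=[
    [0,0,0],
    [0,0,0],
    [0,0,0],
    [0,0,0],
    [0,-0.1745,0],
    [0,-0.3491,0],
    [0,-0.5236,0],
    [0,-0.6981,0],
    [0,-0.8727,0],
    [0,-1.0472,0],
  ],
  grip=[1,1,1,1,1,1,1,1,1,1],
)

```text
time_s: 36.9
eef_pos: [0.5648, -0.0051, 0.2002]
eef_rot: [0.134, -0.024, 0.991, 0.003]
wrist_force: [-0.1, -0.1, 0.4]
opening: 1.001
grasp_force: 0.0
```

Run:
```python
from h import *
samp('free -15',8)
o,c,W=wristcloud();cv2.imwrite("pics/w5.png",c["color"][...,::-1])
```

```text
free -15 t 37.25 phi -15.0 Ft -0.14 Fr -0.38 my 0.113 tot.21 0.083 sd [1.44 1.59 0.03] my: [0.14  0.174 0.116 0.084 0.102 0.109 0.111 0.065] Ft [-0.  -3.6 -0.9  0.9  1.5  0.1  0.6  0.3] e5 [ 0.96 -1.09]
```

Emit:
play_rows(
  xyz=[
    [0,0,0],
    [0,0,0],
    [0,0,0],
    [0,0,0],
    [0,0,0],
    [-1.2,0,0],
    [-2.5,0,0.1],
    [-3.7,0,0.2],
    [-4.9,0,0.3],
    [-5.7,0,0.3],
  ],
  rot=[
    [0,0,0],
    [0,0,0],
    [0,0,0],
    [0,0,0],
    [0,0,0],
    [0,0.0262,0],
    [0,0.0524,0],
    [0,0.0785,0],
    [0,0.1047,0],
    [0,0.1222,0],
  ],
  grip=[0,0,0,0,0,0,0,0,0,0],
)

```text
time_s: 38.55
eef_pos: [0.5702, -0.0051, 0.2001]
eef_rot: [0.069, -0.025, 0.997, 0.001]
wrist_force: [-0.4, -5.4, 1.4]
opening: 0.578
grasp_force: 65.3
```

```bash
python3 -c "
from h import *
samp('g3 + -8 (th127)',4)"
```

```text
g3 + -8 (th127) t 38.7 phi -7.9 Ft -0.61 Fr 1.92 my 0.042 tot.21 -0.087 sd [1.13 0.77 0.1 ] my: [-0.12   0.14   0.079  0.069] Ft [-0.5 -2.4 -0.4  0.8] e5 [-0.37  0.1 ]
```

Emit:
play_rows(
  xyz=[
    [-1.8,0,0],
    [-3.6,0,0.1],
    [-5.4,0,0.3],
    [-7.2,0,0.6],
    [-9.0,0,0.9],
    [-10.7,0,1.2],
    [-11.7,0,1.5],
    [-12.6,0,1.7],
    [-13.6,0,2.0],
    [-14.5,0,2.3],
  ],
  rot=[
    [0,0.0384,0],
    [0,0.0768,0],
    [0,0.1152,0],
    [0,0.1536,0],
    [0,0.192,0],
    [0,0.2304,0],
    [0,0.2513,0],
    [0,0.2723,0],
    [0,0.2932,0],
    [0,0.3142,0],
  ],
  grip=[0,0,0,0,0,0,0,0,0,0],
)

```text
time_s: 39.95
eef_pos: [0.5846, -0.0043, 0.2005]
eef_rot: [-0.088, -0.024, 0.996, -0.003]
wrist_force: [-2.4, -5.0, 5.7]
opening: 0.577
grasp_force: 65.7
```

```bash
python3 -c "
from h import *
samp('g3 + 10',4)"
```

```text
g3 + 10 t 40.1 phi 10.1 Ft -2.86 Fr 5.33 my 0.356 tot.21 -0.244 sd [0.91 0.52 0.08] my: [0.248 0.46  0.379 0.335] Ft [-3.6 -3.9 -2.  -1.9] e5 [0.09 0.57]
```

Emit:
play_rows(
  xyz=[
    [0.7,0,0],
    [1.3,0,0],
    [2.0,0,0],
    [2.6,0,0.1],
    [3.3,0,0.1],
    [3.9,0,0.2],
    [4.6,0,0.2],
    [5.2,0,0.3],
    [5.9,0,0.4],
    [6.5,0,0.5],
  ],
  rot=[
    [0,-0.014,0],
    [0,-0.0279,0],
    [0,-0.0419,0],
    [0,-0.0559,0],
    [0,-0.0698,0],
    [0,-0.0838,0],
    [0,-0.0977,0],
    [0,-0.1117,0],
    [0,-0.1257,0],
    [0,-0.1396,0],
  ],
  grip=[0,0,0,0,0,0,0,0,0,0],
)

```text
time_s: 41.35
eef_pos: [0.5784, -0.0046, 0.2009]
eef_rot: [-0.017, -0.025, 1.0, -0.001]
wrist_force: [-0.3, -5.6, 3.8]
opening: 0.574
grasp_force: 65.7
```

```bash
python3 -c "
from h import *
samp('g3 - 2',4)"
```

```text
g3 - 2 t 41.5 phi 2.0 Ft -0.77 Fr 3.90 my 0.179 tot.21 0.018 sd [1.04 0.44 0.07] my: [0.212 0.053 0.235 0.217] Ft [-0.7  0.6 -2.4 -0.6] e5 [0.46 0.16]
```

Emit:
play_rows(
  xyz=[
    [-0.7,0,0],
    [-1.3,0,0],
    [-2.0,0,0],
    [-2.6,0,0.1],
    [-3.3,0,0.1],
    [-3.9,0,0.2],
    [-4.6,0,0.2],
    [-5.2,0,0.3],
    [-5.9,0,0.4],
    [-6.5,0,0.5],
  ],
  rot=[
    [0,0.014,0],
    [0,0.0279,0],
    [0,0.0419,0],
    [0,0.0559,0],
    [0,0.0698,0],
    [0,0.0838,0],
    [0,0.0977,0],
    [0,0.1117,0],
    [0,0.1257,0],
    [0,0.1396,0],
  ],
  grip=[0,0,0,0,0,0,0,0,0,0],
)

```text
time_s: 42.75
eef_pos: [0.5846, -0.0043, 0.2005]
eef_rot: [-0.088, -0.024, 0.996, -0.003]
wrist_force: [-2.5, -5.4, 6.6]
opening: 0.582
grasp_force: 65.8
```

```bash
python3 -c "
from h import *
samp('g3 + 10',4)"
```

```text
g3 + 10 t 42.9 phi 10.1 Ft -3.52 Fr 6.27 my 0.414 tot.21 -0.325 sd [0.42 0.59 0.07] my: [0.306 0.448 0.48  0.42 ] Ft [-3.9 -3.9 -3.2 -3. ] e5 [0.03 0.34]
```

Emit:
play_rows(
  xyz=[
    [0.7,0,0],
    [1.3,0,0],
    [2.0,0,0],
    [2.6,0,0.1],
    [3.3,0,0.1],
    [3.9,0,0.2],
    [4.6,0,0.2],
    [5.2,0,0.3],
    [5.9,0,0.4],
    [6.5,0,0.5],
  ],
  rot=[
    [0,-0.014,0],
    [0,-0.0279,0],
    [0,-0.0419,0],
    [0,-0.0559,0],
    [0,-0.0698,0],
    [0,-0.0838,0],
    [0,-0.0977,0],
    [0,-0.1117,0],
    [0,-0.1257,0],
    [0,-0.1396,0],
  ],
  grip=[0,0,0,0,0,0,0,0,0,0],
)

```text
time_s: 44.15
eef_pos: [0.5784, -0.0046, 0.2009]
eef_rot: [-0.017, -0.025, 1.0, -0.001]
wrist_force: [2.0, -4.8, 3.8]
opening: 0.578
grasp_force: 65.7
```

```bash
python3 -c "
from h import *
samp('g3 - 2',4)"
```

```text
g3 - 2 t 44.3 phi 2.0 Ft -0.61 Fr 4.24 my 0.244 tot.21 0.115 sd [1.31 0.31 0.06] my: [0.334 0.202 0.191 0.251] Ft [ 1.6 -1.1 -1.1 -1.8] e5 [0.4  0.09]
```

```bash
cat > fit.py <<'E'
from h import *
from scipy.optimize import least_squares
S=[]
off={'g1':0,'g2':75,'g3':135}
for l in open("samp.jsonl"):
    tag,L=json.loads(l)
    if tag[:2] not in off or 'th127' in tag: continue
    s=1 if '+' in tag.split('(')[0] else -1
    L=np.array(L)
    for k in (0,1,2)[:NS] if (NS:=2) else (): S.append((off[tag[:2]]+L[k,0],L[k,0],s,L[k,1],L[k,3],0))
for l in open("rec.jsonl"):
    d=json.loads(l)
    if d["tag"].startswith("static"): continue
    zt=Rq(d["eef_rot"]).as_matrix()[:,2];phi=np.arctan2(-zt@XB,-zt[2]);F=np.array(d["wrist_force"])
    S.append((np.degrees(phi),np.degrees(phi),1 if '+' in d["tag"] else -1,F@(XB*np.cos(phi)-np.array([0,0,np.sin(phi)])),np.array(d["torque"])@YB,1))
S+=[(-.4,-.4,-1,4.82,-.266,1),(-30.3,-30.3,-1,5.0,-.521,1),(0,0,1,-2.42,.545,1),(29.9,29.9,1,-.96,.008,1)]
S=np.array(S,float);th,ph,s,Ft,my,fast=S.T
def res(p,rho=None,full=False):
    a,b,D,dD,rho,k=p
    pred=a*np.sin(np.radians(th))+b*np.cos(np.radians(th))-(D+dD*fast)*s
    r=rho*Ft+my+k*np.sin(np.radians(ph))-pred
    return np.r_[r/.1,(D-.37)/.03,(dD)/.05,(k-.39)/.03,(rho-.21)/.03,(np.hypot(a,b)-.295)/.04]
f=least_squares(res,[.2,.2,.37,0,.21,.39],loss='soft_l1')
p=f.x;C=np.linalg.inv(f.jac.T@f.jac)
ang=np.degrees(np.arctan2(p[1],p[0])) # A sin(th+ang)
g=np.array([-p[1],p[0]])/(p[0]**2+p[1]**2);sd=np.degrees(np.sqrt(g@C[:2,:2]@g))
print("A",np.hypot(*p[:2]),"D..",p[2:].round(3),"beta0",ang,"target theta",180-ang,"sd",sd,"rms",np.std(res(p)[:-5])*.1)
for q,r in zip(S,res(p)*.1): print(q.round(2),r.round(3))
E
python3 fit.py
```

```text
A 0.3212363676458992 D.. [ 0.327 -0.021  0.212  0.383] beta0 54.36891907637521 target theta 125.6310809236248 sd 10.818078575330459 rms 0.14278320869910674
[24.81 24.81 -1.    2.63  0.1   0.  ] 0.178
[24.79 24.79 -1.    2.78 -0.1   0.  ] 0.006
[29.89 29.89  1.   -1.96  0.08  0.  ] -0.135
[29.91 29.91  1.   -1.52  0.21  0.  ] 0.082
[ 7.498e+01 -2.000e-02  1.000e+00 -2.080e+00  4.600e-01  0.000e+00] 0.098
[75.    0.    1.   -2.89  0.52  0.  ] -0.015
[119.97  44.97   1.    -3.12   0.14   0.  ] 0.042
[120.    45.     1.    -4.84   0.41   0.  ] -0.054
[145.1   10.1    1.    -3.62   0.25   0.  ] -0.02
[145.15  10.15   1.    -3.89   0.46   0.  ] 0.135
[136.96   1.96  -1.    -0.73   0.21   0.  ] -0.194
[ 1.3693e+02  1.9300e+00 -1.0000e+00  5.6000e-01  5.0000e-02  0.0000e+00] -0.079
[145.06  10.06   1.    -3.92   0.31   0.  ] -0.025
[145.08  10.08   1.    -3.94   0.45   0.  ] 0.112
[136.96   1.96  -1.     1.59   0.33   0.  ] 0.422
[136.93   1.93  -1.    -1.12   0.2    0.  ] -0.288
[-0.32 -0.32 -1.    3.32 -0.29  1.  ] -0.153
[-30.29 -30.29  -1.     7.75  -0.99   1.  ] 0.028
[ 0.12  0.12  1.   -4.03  0.73  1.  ] -0.076
[30.11 30.11  1.   -5.54  1.07  1.  ] 0.072
[-0.4  -0.4  -1.    4.82 -0.27  1.  ] 0.188
[-30.3  -30.3   -1.     5.    -0.52   1.  ] -0.09
[ 0.    0.    1.   -2.42  0.55  1.  ] 0.077
[ 2.99e+01  2.99e+01  1.00e+00 -9.60e-01  1.00e-02  1.00e+00] -0.018
```

Emit:
play_rows(
  xyz=[
    [0.8,0,0],
    [1.6,0,0],
    [2.5,0,0.1],
    [3.3,0,0.1],
    [4.1,0,0.2],
    [4.4,0,0.2],
    [4.7,0,0.2],
    [5.1,0,0.3],
    [5.4,0,0.3],
    [5.7,0,0.3],
  ],
  rot=[
    [0,-0.0175,0],
    [0,-0.0349,0],
    [0,-0.0524,0],
    [0,-0.0698,0],
    [0,-0.0873,0],
    [0,-0.0942,0],
    [0,-0.1012,0],
    [0,-0.1082,0],
    [0,-0.1152,0],
    [0,-0.1222,0],
  ],
  grip=[0,0,0,0,0,0,0,0,0,0],
)

```text
time_s: 45.55
eef_pos: [0.5728, -0.0049, 0.2005]
eef_rot: [0.044, -0.025, 0.999, 0.001]
wrist_force: [1.2, -6.2, 2.6]
opening: 0.578
grasp_force: 65.6
```

```bash
python3 -c "
from h import *
samp('g3 - -5',4)"
```

```text
g3 - -5 t 45.7 phi -5.1 Ft 0.48 Fr 2.78 my 0.147 tot.21 0.248 sd [0.5  0.45 0.03] my: [0.184 0.111 0.119 0.172] Ft [ 1.1  0.7 -0.3  0.5] e5 [ 0.14 -0.02]
```

Emit:
play_rows(
  xyz=[
    [-0.8,0,0],
    [-1.6,0,0],
    [-2.5,0,0.1],
    [-3.3,0,0.1],
    [-4.1,0,0.2],
    [-4.4,0,0.2],
    [-4.7,0,0.2],
    [-5.1,0,0.3],
    [-5.4,0,0.3],
    [-5.7,0,0.3],
  ],
  rot=[
    [0,0.0175,0],
    [0,0.0349,0],
    [0,0.0524,0],
    [0,0.0698,0],
    [0,0.0873,0],
    [0,0.0942,0],
    [0,0.1012,0],
    [0,0.1082,0],
    [0,0.1152,0],
    [0,0.1222,0],
  ],
  grip=[0,0,0,0,0,0,0,0,0,0],
)

```text
time_s: 46.95
eef_pos: [0.5781, -0.0046, 0.2009]
eef_rot: [-0.018, -0.025, 1.0, -0.001]
wrist_force: [-3.4, -5.1, 5.2]
opening: 0.579
grasp_force: 65.8
```

```bash
python3 -c "
from h import *
samp('g3 + 2',4)"
```

```text
g3 + 2 t 47.1 phi 2.0 Ft -2.84 Fr 5.13 my 0.251 tot.21 -0.346 sd [0.71 0.29 0.03] my: [0.216 0.288 0.263 0.24 ] Ft [-3.8 -2.9 -2.8 -1.8] e5 [-0.13 -0.  ]
```

Emit:
play_rows(
  xyz=[
    [0.8,0,0],
    [1.6,0,0],
    [2.5,0,0.1],
    [3.3,0,0.1],
    [4.1,0,0.2],
    [4.4,0,0.2],
    [4.7,0,0.2],
    [5.1,0,0.3],
    [5.4,0,0.3],
    [5.7,0,0.3],
  ],
  rot=[
    [0,-0.0175,0],
    [0,-0.0349,0],
    [0,-0.0524,0],
    [0,-0.0698,0],
    [0,-0.0873,0],
    [0,-0.0942,0],
    [0,-0.1012,0],
    [0,-0.1082,0],
    [0,-0.1152,0],
    [0,-0.1222,0],
  ],
  grip=[0,0,0,0,0,0,0,0,0,0],
)

```text
time_s: 48.35
eef_pos: [0.5728, -0.0049, 0.2005]
eef_rot: [0.044, -0.025, 0.999, 0.001]
wrist_force: [1.0, -5.7, 3.1]
opening: 0.574
grasp_force: 65.6
```

```bash
python3 -c "
from h import *
samp('g3 - -5',4)"; python3 fit.py
```

```text
g3 - -5 t 48.5 phi -5.1 Ft 0.71 Fr 2.97 my 0.114 tot.21 0.263 sd [0.55 0.77 0.03] my: [0.11  0.074 0.113 0.16 ] Ft [1.  1.5 0.3 0.1] e5 [0.21 0.05]
A 0.32136324300743974 D.. [ 0.326 -0.025  0.21   0.382] beta0 53.809400703390196 target theta 126.1905992966098 sd 7.537857496190027 rms 0.13413567826135053
[24.81 24.81 -1.    2.63  0.1   0.  ] 0.174
[24.79 24.79 -1.    2.78 -0.1   0.  ] 0.001
[29.89 29.89  1.   -1.96  0.08  0.  ] -0.133
[29.91 29.91  1.   -1.52  0.21  0.  ] 0.084
[ 7.498e+01 -2.000e-02  1.000e+00 -2.080e+00  4.600e-01  0.000e+00] 0.099
[75.    0.    1.   -2.89  0.52  0.  ] -0.011
[119.97  44.97   1.    -3.12   0.14   0.  ] 0.044
[120.    45.     1.    -4.84   0.41   0.  ] -0.048
[145.1   10.1    1.    -3.62   0.25   0.  ] -0.016
[145.15  10.15   1.    -3.89   0.46   0.  ] 0.14
[136.96   1.96  -1.    -0.73   0.21   0.  ] -0.194
[ 1.3693e+02  1.9300e+00 -1.0000e+00  5.6000e-01  5.0000e-02  0.0000e+00] -0.082
[145.06  10.06   1.    -3.92   0.31   0.  ] -0.02
[145.08  10.08   1.    -3.94   0.45   0.  ] 0.116
[136.96   1.96  -1.     1.59   0.33   0.  ] 0.416
[136.93   1.93  -1.    -1.12   0.2    0.  ] -0.287
[129.94  -5.06  -1.     1.07   0.18   0.  ] 0.07
[ 1.2992e+02 -5.0800e+00 -1.0000e+00  6.6000e-01  1.1000e-01  0.0000e+00] -0.09
[137.02   2.02   1.    -3.8    0.22   0.  ] -0.182
[137.02   2.02   1.    -2.95   0.29   0.  ] 0.068
[ 1.2992e+02 -5.0800e+00 -1.0000e+00  9.6000e-01  1.1000e-01  0.0000e+00] -0.027
[ 1.2991e+02 -5.0900e+00 -1.0000e+00  1.4900e+00  7.0000e-02  0.0000e+00] 0.048
[-0.32 -0.32 -1.    3.32 -0.29  1.  ] -0.153
[-30.29 -30.29  -1.     7.75  -0.99   1.  ] 0.019
[ 0.12  0.12  1.   -4.03  0.73  1.  ] -0.071
[30.11 30.11  1.   -5.54  1.07  1.  ] 0.079
[-0.4  -0.4  -1.    4.82 -0.27  1.  ] 0.185
[-30.3  -30.3   -1.     5.    -0.52   1.  ] -0.093
[ 0.    0.    1.   -2.42  0.55  1.  ] 0.078
[ 2.99e+01  2.99e+01  1.00e+00 -9.60e-01  1.00e-02  1.00e+00] -0.022
```

Emit:
play_rows(
  xyz=[
    [0.8,0,0],
    [1.6,0,0],
    [2.5,0,0.1],
    [3.3,0,0.1],
    [4.1,0,0.2],
    [4.4,0,0.2],
    [4.7,0,0.2],
    [5.1,0,0.3],
    [5.4,0,0.3],
    [5.7,0,0.3],
  ],
  rot=[
    [0,-0.0175,0],
    [0,-0.0349,0],
    [0,-0.0524,0],
    [0,-0.0698,0],
    [0,-0.0873,0],
    [0,-0.0942,0],
    [0,-0.1012,0],
    [0,-0.1082,0],
    [0,-0.1152,0],
    [0,-0.1222,0],
  ],
  grip=[0,0,0,0,0,0,0,0,0,0],
)

```text
time_s: 49.75
eef_pos: [0.5673, -0.0052, 0.1995]
eef_rot: [0.105, -0.024, 0.994, 0.002]
wrist_force: [2.4, -6.4, 0.3]
opening: 0.576
grasp_force: 65.3
```

```bash
python3 -c "
from h import *
samp('g3 - -12',4)"
```

```text
g3 - -12 t 49.9 phi -12.1 Ft 1.65 Fr 0.29 my -0.082 tot.21 0.265 sd [0.34 0.66 0.02] my: [-0.055 -0.103 -0.1   -0.069] Ft [2.1 1.9 1.2 1.5] e5 [ 0.16 -0.01]
```

Emit:
play_rows(
  xyz=[
    [-0.8,0,0],
    [-1.6,0,0],
    [-2.5,0,0.1],
    [-3.3,0,0.1],
    [-4.1,0,0.2],
    [-4.4,0,0.2],
    [-4.7,0,0.2],
    [-5.1,0,0.3],
    [-5.4,0,0.3],
    [-5.7,0,0.3],
  ],
  rot=[
    [0,0.0175,0],
    [0,0.0349,0],
    [0,0.0524,0],
    [0,0.0698,0],
    [0,0.0873,0],
    [0,0.0942,0],
    [0,0.1012,0],
    [0,0.1082,0],
    [0,0.1152,0],
    [0,0.1222,0],
  ],
  grip=[0,0,0,0,0,0,0,0,0,0],
)

```text
time_s: 51.15
eef_pos: [0.5725, -0.0049, 0.2005]
eef_rot: [0.044, -0.025, 0.999, 0.001]
wrist_force: [-1.8, -6.0, 3.1]
opening: 0.573
grasp_force: 65.6
```

```bash
python3 -c "
from h import *
samp('g3 + x-5',4)"
```

```text
g3 + x-5 t 51.3 phi -5.0 Ft -1.74 Fr 3.35 my 0.092 tot.21 -0.272 sd [0.33 0.24 0.05] my: [0.038 0.154 0.114 0.063] Ft [-1.9 -2.2 -1.4 -1.5] e5 [-0.19 -0.06]
```

Emit:
play_rows(
  xyz=[
    [0.8,0,0],
    [1.6,0,0],
    [2.5,0,0.1],
    [3.3,0,0.1],
    [4.1,0,0.2],
    [4.4,0,0.2],
    [4.7,0,0.2],
    [5.1,0,0.3],
    [5.4,0,0.3],
    [5.7,0,0.3],
  ],
  rot=[
    [0,-0.0175,0],
    [0,-0.0349,0],
    [0,-0.0524,0],
    [0,-0.0698,0],
    [0,-0.0873,0],
    [0,-0.0942,0],
    [0,-0.1012,0],
    [0,-0.1082,0],
    [0,-0.1152,0],
    [0,-0.1222,0],
  ],
  grip=[0,0,0,0,0,0,0,0,0,0],
)

```text
time_s: 52.55
eef_pos: [0.5672, -0.0052, 0.1995]
eef_rot: [0.105, -0.024, 0.994, 0.002]
wrist_force: [2.9, -5.4, -0.1]
opening: 0.579
grasp_force: 65.2
```

```bash
python3 -c "
from h import *
samp('g3 - -12',4)"
```

```text
g3 - -12 t 52.7 phi -12.1 Ft 1.97 Fr -0.80 my -0.104 tot.21 0.309 sd [0.64 0.39 0.04] my: [-0.056 -0.148 -0.149 -0.062] Ft [2.6 2.4 2.  0.9] e5 [0.26 0.09]
```

Emit:
play_rows(
  xyz=[
    [-0.8,0,0],
    [-1.6,0,0],
    [-2.5,0,0.1],
    [-3.3,0,0.1],
    [-4.1,0,0.2],
    [-4.4,0,0.2],
    [-4.7,0,0.2],
    [-5.1,0,0.3],
    [-5.4,0,0.3],
    [-5.7,0,0.3],
  ],
  rot=[
    [0,0.0175,0],
    [0,0.0349,0],
    [0,0.0524,0],
    [0,0.0698,0],
    [0,0.0873,0],
    [0,0.0942,0],
    [0,0.1012,0],
    [0,0.1082,0],
    [0,0.1152,0],
    [0,0.1222,0],
  ],
  grip=[0,0,0,0,0,0,0,0,0,0],
)

```text
time_s: 53.95
eef_pos: [0.5725, -0.0049, 0.2005]
eef_rot: [0.044, -0.025, 0.999, 0.001]
wrist_force: [-1.1, -5.7, 2.9]
opening: 0.578
grasp_force: 65.6
```

```bash
python3 -c "
from h import *
samp('g3 + x-5',4)"; python3 fit.py | head -1; sed -i 's/NS:=2/NS:=3/' fit.py; python3 fit.py|head -1;  sed -i 's/NS:=3/NS:=1/' fit.py; python3 fit.py|head -1
```

```text
g3 + x-5 t 54.1 phi -5.0 Ft -1.19 Fr 2.89 my 0.020 tot.21 -0.230 sd [0.33 0.17 0.05] my: [-0.019  0.065  0.075 -0.041] Ft [-1.1 -1.5 -1.5 -0.7] e5 [-0.1   0.03]
A 0.3172399799333156 D.. [ 0.311 -0.021  0.208  0.381] beta0 54.6603181010785 target theta 125.3396818989215 sd 5.342729492329389 rms 0.12230699974580338
A 0.2982764167030466 D.. [ 0.206 -0.022  0.185  0.375] beta0 53.868162797864485 target theta 126.13183720213551 sd 5.000854243993525 rms 0.1418515618951505
A 0.32294802645873805 D.. [ 0.356 -0.043  0.21   0.381] beta0 51.65505089593092 target theta 128.3449491040691 sd 6.769280810129338 rms 0.12819102124785128
```

Emit:
play_rows(
  xyz=[
    [0.6,0,0],
    [1.2,0,0],
    [1.8,0,0],
    [2.4,0,0.1],
    [3.0,0,0.1],
    [3.7,0,0.1],
    [3.7,0,0.1],
    [3.7,0,0.1],
    [3.7,0,0.1],
    [3.7,0,0.1],
  ],
  rot=[
    [0,-0.013,0],
    [0,-0.026,0],
    [0,-0.039,0],
    [0,-0.052,0],
    [0,-0.066,0],
    [0,-0.08,0],
    [0,-0.08,0],
    [0,-0.08,0],
    [0,-0.08,0],
    [0,-0.08,0],
  ],
  grip=[0,0,0,0,0,0,0,0,0,0],
)

```text
time_s: 55.35
eef_pos: [0.5689, -0.0051, 0.1999]
eef_rot: [0.084, -0.024, 0.996, 0.002]
wrist_force: [1.1, -5.0, 0.3]
opening: 0.577
grasp_force: 65.3
```

Run:
```python
from h import *
samp('final',3)
s=vision.camera("scene");cv2.imwrite("pics/s9.png",cv2.resize(s["color"][100:350,150:400],(600,600))[...,::-1])
```

```text
final t 55.45 phi -9.6 Ft 0.07 Fr 0.59 my -0.099 tot.21 -0.085 sd [0.64 0.34 0.02] my: [-0.103 -0.076 -0.118] Ft [ 0.8  0.1 -0.7] e5 [0.02 0.02]
```

View pics/s9.png

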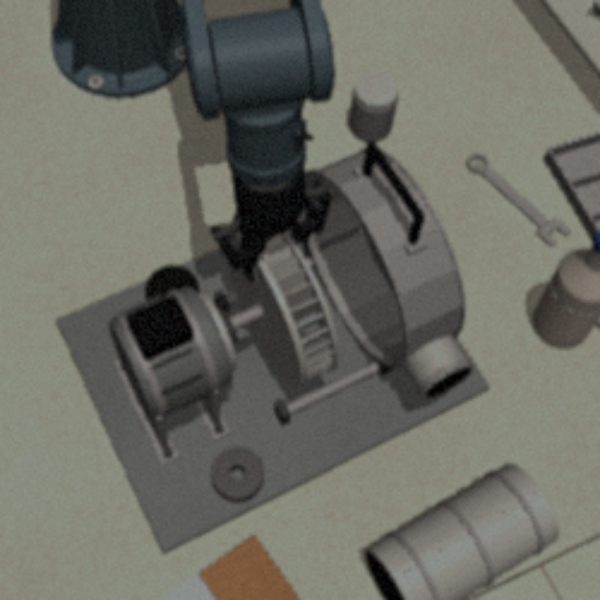

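In the last view the casing is at the rail ends with its handle near (395,190). The fingers still pinch the wheel rim near (280,240), and the other items on the bench are where they were. Handing in.

```bash
python3 -c "
from bench import ctrl
print(ctrl.hand_in())"
```

```text
the job is handed in; nothing more can be done
None
```

I slid the casing home against its stops and handed in at about 55 s, still gripping the wheel and holding it still with the heavy side straight down as far as I could feel: about ±5° from the fit, perhaps another 5° from force-sensor bias.

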